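Find the cover that fits the half-mould and latch it

ROBOT

A 6-joint arm with a two-finger parallel gripper is mounted at the origin on a cart in front of the work surface, level with it; the furniture and walls round the work are solid. World frame = base frame: x ahead of the robot, y to its left, z up, the work surface at z = 0. Lengths are in m, angles in degrees, forces in N, time in s.
With the tool pointing down it reaches from about 0.35 to 0.875 m from the base axis. Payload 4.2 kg.
Tool frame: the origin (TCP) lies at the very end of the fingers, on their centre line; the grasp point (between the pads) lies 19 mm behind it; z points along the fingers, x is the direction in which the jaws open and shut, and the axes are right-handed (so a half turn about z gives the same grasp; the last joint's range is limited). The gripper opens to 87 mm and grips with 3 to 60 N. Pads are 19 mm wide; open, the fingers measure 117 mm over their backs; the gripper's body (75 mm by 190 mm) begins 51 mm behind the grasp point.
Start: joints at [-53.766, 22.042, 0.453, 0, -68.411, -14.817], TCP at [0.228, -0.582, 0.223] pointing down, gripper open.
Joint ranges: [-179.83, 179.83], [-69.29, 118.12], [-61.27, 80.66], [-181.25, 117.63], [-171.15, -9.14], [-177.46, 177.46]. Speed limits (degrees/s): [159.86, 159.86, 180, 180, 180, 180].

INTERFACE

Orientations are given as a 3x3 rotation matrix whose columns are the frame's x, y, z axes.
In Python, from rig import manip gives the robot as it stands.
- The arm moves only by the shell command python3 -m handwheel 'ROWS' [FORCE]. ROWS is JSON, one flat list of numbers, 7 for each row, row after row: the closure, from 0 (fully open) to 1 (shut), then the shift along the world's x, y, z in m, then the turn, a rotation vector about the world's x, y, z in rad. In form: [gripper, tx, ty, tz, rx, ry, rz, gripper, tx, ty, tz, rx, ry, rz, ...]. A call has 1 to 5 rows; each row is the pose to reach, as a shift and turn from the pose commanded when the call began; what a row does not reach only later rows make up. A row lasts 1/10 s, in which the tool goes at most 50 mm and 8.59 degrees, less where a joint would pass 70% of its speed; a pose out of reach is approached as far as the arm can. A call with a gripper value outside its range is refused whole. The fingers move at their own pace and stop on an object; FORCE is the grip in N (left out, the last holds). Time passes only in rows, so rows that repeat a pose let the fingers close. It gives the time, the measured TCP pose, the force and the opening at its end, in the units of the state.
- manip.get_obs(): the state, without advancing time (a new reading comes with each control period).
- manip.get_image(name): name is "side" or "top"; returns the picture (420x560x3 uint8, blue, green, red); there is no depth.
- manip.calibration(name): a dict with "camera_matrix" (3x3 intrinsics, pixels), "xyz" and "attitude" of the camera in the world. Camera axes: x right, y up, looking along -z (the intrinsics and any distortion apply to the point x, -y, -z); pixel columns grow to the right and rows downward; lengths in m; the calibration is good to about 2 mm. A picture is of the moment at which its call begins. calibration takes no time and is no camera call.
- manip.close_job(): hands the job in, once; it reports no verdict.
The state is a dict: "t": time; "joints": joint angles; "joint_vel": joint speeds; "joint_efforts": joint torques, N m; "ee_pos": TCP position; "ee_rot": TCP orientation; "contact_force": force on the tool from outside, world axes, zero at the start; "ft_torque": the same for the moment, N m; "gripper_width": opening from 0.0 (shut) to 1.0 (fully open).
Only numpy, scipy, OpenCV 4.12 (cv2) and the standard library are available. Lean on these libraries where they do the work, as an engineer would, in place of code of your own. Each camera call takes 0.05 s, during which the arm holds its last target.

TASK

Close the casting mould: of the three look-alike brown cover plates only one has sockets that match the two dowels standing in the mould, so try them, the way round they already lie (pour hole away from you), until one drops down flush on the mould. Then swing the red-gripped latch a quarter turn to its closed stop, so that its foot lies over the cover. Leave the covers that do not fit lying flat on the bench, and do not disturb the castings, the chisel or the roll of tape.

Things in the scene. Friction and masses are not known exactly. Their poses are not given: they have to be found in the camera images.
- mould_base: Half-mould, fixed: white plaster block 132 (own y) x 104 mm (own x) with a blue round cavity, on a plywood board on the bench. Origin on the bench under the block's middle, z up. Two steel dowels, 10 mm thick (6 mm at the tip, tapering over 3 mm), rise 10 mm from the top face: one always at x +36, y +50 mm, the other at x -36 and y -50, -39 or -28 mm, different from job to job (screws close the other two bushes).
- mould_seat (a point): Middle of the block's flat top face, 34 mm above the bench; axes as mould_base. Each cover has two blind sockets below (12 mm wide and deep): at x +36, y +50 mm and at x -36, y -50, -39 or -28 mm, another y for each cover; nothing outside tells which. A fitting cover lies flat, its middle here, axes parallel, grip point 46 mm above; a misfit is held up by a dowel, up to 10 mm, mostly tilted.
- cover_a_grip (a point): Middle of the black grip bar of one of three brown cover plates, 128 (own y) x 100 (own x) x 18 mm, 0.35 kg, alike from above. Bar: along y, 14 mm wide (x), 16 mm high, on two steel posts 58 mm apart inside. This point is 46 mm above the plate's underside, 28 mm above its top. x points across the bar to the long edge with the pour hole and vent, z up. Sockets: see mould_seat.
- cover_b_grip (a point): The same point of the second cover plate; description as for the first.
- cover_c_grip (a point): The same point of the third cover plate; description as for the first.
- latch (a joint): Quarter-turn latch on a steel post at the left short side of the mould, upright axis: 0 = closed stop (foot over the cover, red grip pointing away from the mould along its +y), 1.57 = open stop (foot beside the cover, grip along the mould's -x). Grows counter-clockwise from above. Friction of 0.08 N m holds it where it is. The foot passes 2 mm above a flush cover; a higher one blocks it.
- latch_grip (a point): Point on the axis of the latch's upright red grip, a round post 16 mm thick, about 84 mm above the bench; the post reaches from 22 mm below to 22 mm above this point. It circles at 62 mm radius about the pivot; it can be pushed or pinched.
- latch_pivot (a point): Point on the latch's upright turning axis, at the height of the grip point; 86 mm along the mould's +y from its middle.
- rosette_mid: Bystander, loose on the bench, to be left alone: white plaster casting with six broad lobes, 100 x 92 x 19 mm. Origin at the centre of its underside.
- rosette_small: Bystander, loose on the bench, to be left alone: white plaster rosette, 73 x 73 x 19 mm. Origin at the centre of its underside.
- rosette_old: Bystander, loose on the bench, to be left alone: white plaster rosette, 62 x 65 x 19 mm. Origin at the centre of its underside.
- chisel: Bystander, loose on the bench, to be left alone: chisel with orange handle, 232 mm long (own y), 29 mm high. Origin at the centre of its underside.
- masking_tape: Bystander, loose on the bench, to be left alone: roll of masking tape lying flat, 104 mm wide, 25 mm high. Origin at the centre of its underside.

How it is judged (in metres and radians):
On the way:
1. a cover plate lies flush on the mould, over both dowels, while the latch is still open (((horizontal distance between cover_a_grip and mould_seat below 0.004 m and z of cover_a_grip in the frame of mould_seat between 0.043 and 0.0475 m and angle between cover_a_grip's own z axis and vertical below 0.03 rad and angle between the x axis of cover_a_grip and the x axis of mould_seat, either way round below 0.06 rad) or (horizontal distance between cover_b_grip and mould_seat below 0.004 m and z of cover_b_grip in the frame of mould_seat between 0.043 and 0.0475 m and angle between cover_b_grip's own z axis and vertical below 0.03 rad and angle between the x axis of cover_b_grip and the x axis of mould_seat, either way round below 0.06 rad) or (horizontal distance between cover_c_grip and mould_seat below 0.004 m and z of cover_c_grip in the frame of mould_seat between 0.043 and 0.0475 m and angle between cover_c_grip's own z axis and vertical below 0.03 rad and angle between the x axis of cover_c_grip and the x axis of mould_seat, either way round below 0.06 rad)) and value of joint latch above 0.9 rad), for 0.2 s.
At the end, for the whole second after the job is handed in: One cover lies on the mould over both dowels: flush within 1.5 mm, centred within 4 mm, level and parallel to the mould within about 2 to 3 degrees; the other two lie flat on the bench (not on anything); the latch stands within 0.12 rad of its closed stop, over the cover ((((horizontal distance between cover_a_grip and mould_seat below 0.004 m and z of cover_a_grip in the frame of mould_seat between 0.043 and 0.0475 m and angle between cover_a_grip's own z axis and vertical below 0.03 rad and angle between the x axis of cover_a_grip and the x axis of mould_seat, either way round below 0.06 rad) and (height (world z) of cover_b_grip below 0.05 m and angle between cover_b_grip's own z axis and vertical below 0.05 rad) and (height (world z) of cover_c_grip below 0.05 m and angle between cover_c_grip's own z axis and vertical below 0.05 rad)) or ((horizontal distance between cover_b_grip and mould_seat below 0.004 m and z of cover_b_grip in the frame of mould_seat between 0.043 and 0.0475 m and angle between cover_b_grip's own z axis and vertical below 0.03 rad and angle between the x axis of cover_b_grip and the x axis of mould_seat, either way round below 0.06 rad) and (height (world z) of cover_a_grip below 0.05 m and angle between cover_a_grip's own z axis and vertical below 0.05 rad) and (height (world z) of cover_c_grip below 0.05 m and angle between cover_c_grip's own z axis and vertical below 0.05 rad)) or ((horizontal distance between cover_c_grip and mould_seat below 0.004 m and z of cover_c_grip in the frame of mould_seat between 0.043 and 0.0475 m and angle between cover_c_grip's own z axis and vertical below 0.03 rad and angle between the x axis of cover_c_grip and the x axis of mould_seat, either way round below 0.06 rad) and (height (world z) of cover_a_grip below 0.05 m and angle between cover_a_grip's own z axis and vertical below 0.05 rad) and (height (world z) of cover_b_grip below 0.05 m and angle between cover_b_grip's own z axis and vertical below 0.05 rad))) and value of joint latch below 0.12 rad); the robot touches nothing.
It fails at once if one of the three castings is shifted by more than 20 mm (distance of any of rosette_mid, rosette_small, rosette_old from where it was at the start of the episode above 0.02 m).
It fails at once if the chisel or the roll of masking tape is shifted by more than 20 mm (distance of any of chisel, masking_tape from where it was at the start of the episode above 0.02 m).
It also fails if it takes over 72 s, if anything falls off the work surface, if the arm or the gripper's body presses on something with over 40 N, if the wrist force passes 120 N, or if a joint passes its speed limit or range.

## Working session

There is one attempt and no reset: what is moved stays moved. The work goes in short steps, Python scripts to look and compute and a shell command to move; the robot and the scene stay as the last step left them, time stands still between calls to the robot, and variables do not carry over. Pictures are saved under pics/ and viewed, and the job is handed in when it is done.

```bash
mkdir -p pics && ls -la
python3 - <<'E'
from rig import manip
import cv2
o=manip.get_obs(); print(o)
for n in("top","side"):
    im=manip.get_image(n); cv2.imwrite(f"pics/{n}0.png",im)
    c=manip.calibration(n); print(n,c)
E
```

```text
total 12
drwxr-xr-x  3 agent agent 4096 Dec  5 18:35 .
drwxr-xr-x 23 root  root  4096 Dec  5 18:35 ..
drwxr-xr-x  2 agent agent 4096 Dec  5 18:35 pics
{'t': 0.0, 'joints': array([-5.37667733e+01,  2.20918845e+01,  3.80068201e-01, -3.00492701e-02,
       -6.84097017e+01, -1.48180126e+01]), 'joint_vel': array([ 5.95039785e-05,  4.52569319e-02,  8.78456220e-02, -1.41336578e-01,
       -4.32568607e-02, -2.75845825e-02]), 'joint_efforts': array([-2.20521870e-04, -3.90658951e+01,  1.87405980e+01,  4.21997845e+00,
        1.09499742e-02, -1.96539299e-04]), 'ee_pos': array([ 0.22802456, -0.58127991,  0.22144698]), 'ee_rot': array([[-3.64942917e-01,  9.31029499e-01, -8.60216280e-04],
       [ 9.31027355e-01,  3.64943924e-01,  1.99895209e-03],
       [ 2.17501407e-03, -7.13814801e-05, -9.99997632e-01]]), 'contact_force': array([-0.25301231,  0.81524797,  0.10161691]), 'ft_torque': array([ 0.00451421,  0.02062513, -0.00813695]), 'gripper_width': 1.0014079086941454}
top {'camera_matrix': array([[380.27036897,   0.        , 282.96270584],
       [  0.        , 380.27036897, 210.87502494],
       [  0.        ,   0.        ,   1.        ]]), 'xyz': array([ 0.37417433, -0.0309127 ,  1.23135514]), 'attitude': array([[-3.14711859e-04,  9.86732474e-01, -1.62354321e-01],
       [-9.99992007e-01,  3.36584141e-04,  3.98405070e-03],
       [ 3.98583810e-03,  1.62354277e-01,  9.86724481e-01]])}
side {'camera_matrix': array([[507.1313487 ,   0.        , 282.23433719],
       [  0.        , 507.1313487 , 207.88226867],
       [  0.        ,   0.        ,   1.        ]]), 'xyz': array([ 0.31909711, -1.20397669,  0.98482644]), 'attitude': array([[ 0.97925847,  0.10511908, -0.17321327],
       [-0.2016458 ,  0.58913969, -0.78246623],
       [ 0.01979468,  0.80116441,  0.59811685]])}
```

View pics/top0.png

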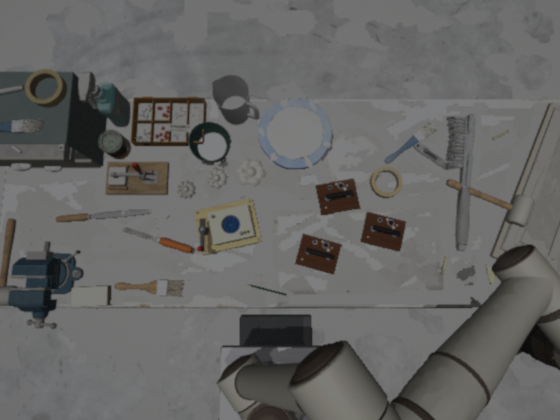

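View pics/side0.png

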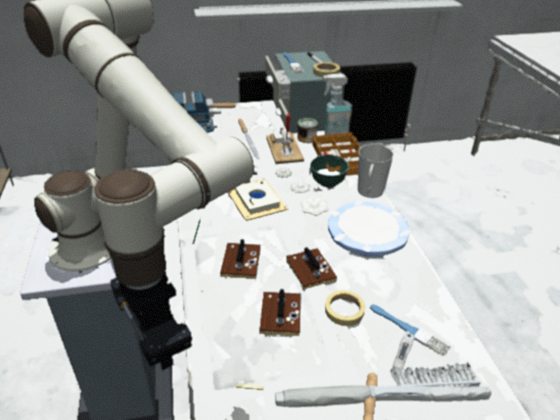

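The top view shows the mould at about (229,225), covers at (338,196), (384,231) and (319,254), the tape at (386,182), and rosettes at (186,188), (218,177) and (251,171). The chisel is at (160,238). I'll enlarge crops of these.

Run:
```python
import cv2
t=cv2.imread("pics/top0.png"); s=cv2.imread("pics/side0.png")
c=t[185:265,180:280]; cv2.imwrite("pics/top_mould.png",cv2.resize(c,None,fx=7,fy=7,interpolation=cv2.INTER_CUBIC))
c=t[165:285,285:425]; cv2.imwrite("pics/top_cov.png",cv2.resize(c,None,fx=5,fy=5,interpolation=cv2.INTER_CUBIC))
c=s[150:230,215:315]; cv2.imwrite("pics/side_mould.png",cv2.resize(c,None,fx=7,fy=7,interpolation=cv2.INTER_CUBIC))
c=s[230:345,210:350]; cv2.imwrite("pics/side_cov.png",cv2.resize(c,None,fx=5,fy=5,interpolation=cv2.INTER_CUBIC))
```

```text
(no output)
```

View pics/top_mould.png

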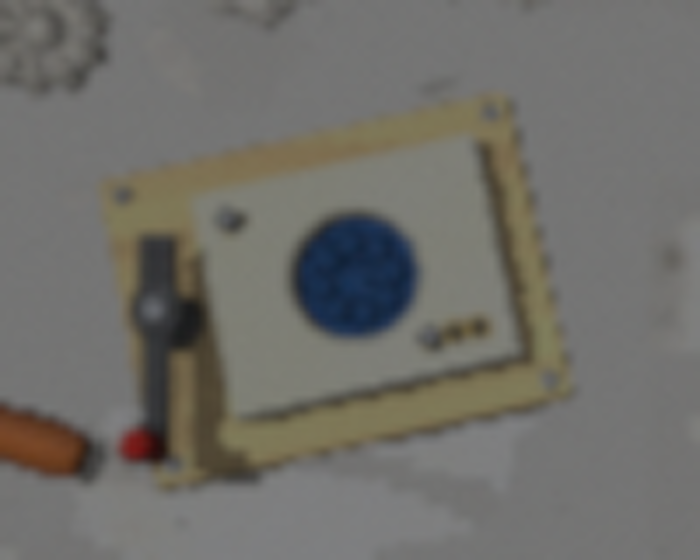

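View pics/top_cov.png

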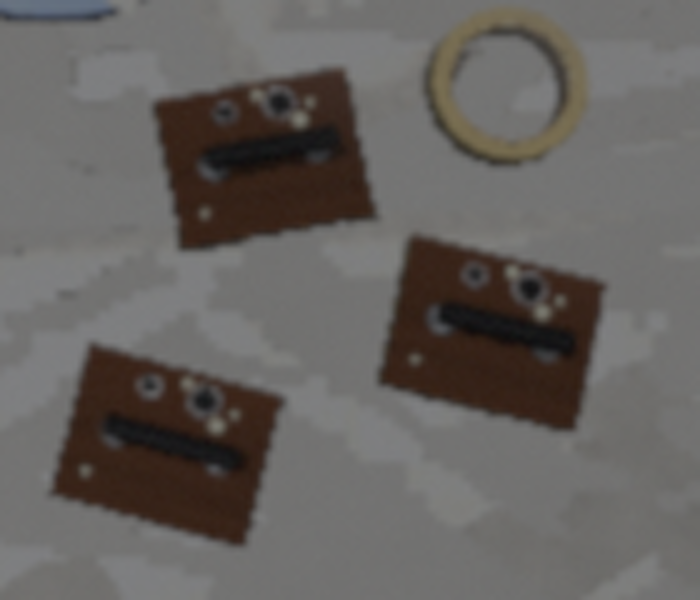

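View pics/side_mould.png

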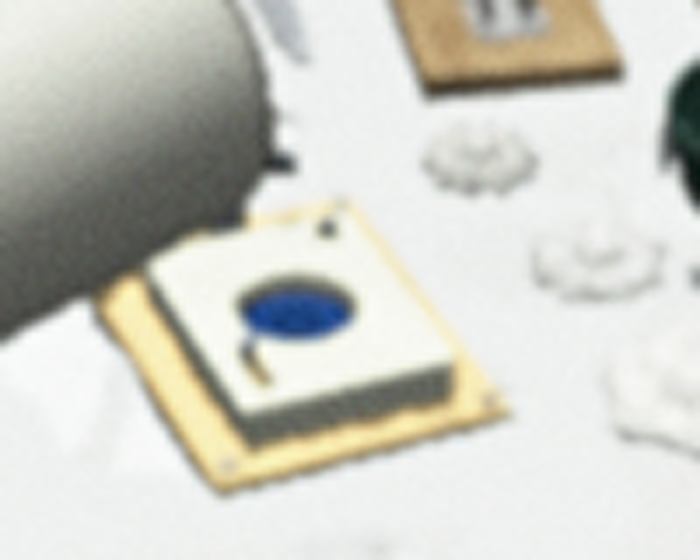

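View pics/side_cov.png

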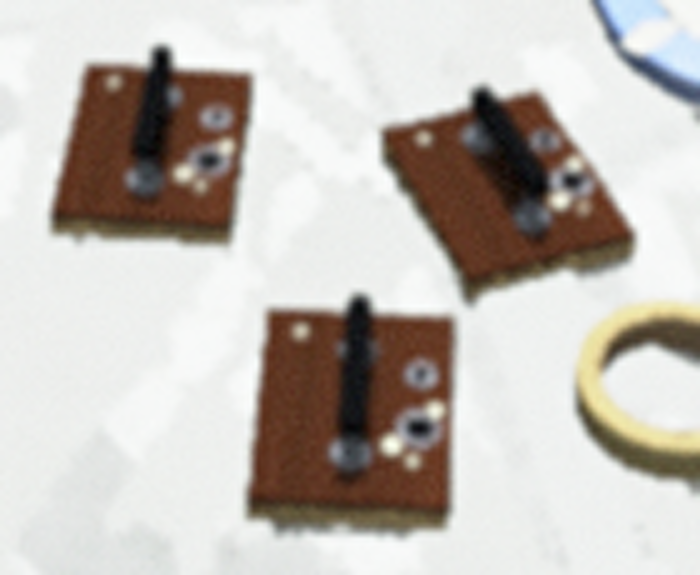

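The dowel pattern is visible: dowels sit at the top-left, (232,220) in the crop, and at the inner bush, (430,338) in the crop. The screws are outboard of the second dowel, so the second dowel is at y = -28. The latch is open, with its grip at the bottom. Next I'll measure everything by casting rays.

```bash
cat > h.py <<'E'
import numpy as np, cv2
from rig import manip
def cal(n):
    c=manip.calibration(n); return c["camera_matrix"],np.array(c["xyz"]),np.array(c["attitude"])
def ray(n,uv):
    K,p,R=cal(n); uv=np.atleast_2d(np.asarray(uv,float))
    d=np.c_[(uv[:,0]-K[0,2])/K[0,0],-(uv[:,1]-K[1,2])/K[1,1],-np.ones(len(uv))]
    return p,d@R.T
def onz(n,uv,z):
    p,d=ray(n,uv); s=(z-p[2])/d[:,2]; return (p+d*s[:,None])[:,:2]
def proj(n,X):
    K,p,R=cal(n); q=(np.atleast_2d(X)-p)@R; q=q*[1,-1,-1]
    return np.c_[K[0,0]*q[:,0]/q[:,2]+K[0,2],K[1,1]*q[:,1]/q[:,2]+K[1,2]]
def rect(n,mask,z):
    """contours -> minAreaRect on plane z (mm)"""
    out=[]
    cs,_=cv2.findContours(mask,cv2.RETR_EXTERNAL,cv2.CHAIN_APPROX_NONE)
    for c in cs:
        a=cv2.contourArea(c)
        if a<100: continue
        P=onz(n,c[:,0,:],z)*1000
        (x,y),(w,h),ang=cv2.minAreaRect(P.astype(np.float32))
        out.append((c[:,0].mean(0),a,(x,y),(w,h),ang))
    return out
E
python3 - <<'E'
from h import *
for n in("top","side"):
    im=cv2.imread(f"pics/{n}0.png"); hsv=cv2.cvtColor(im,cv2.COLOR_BGR2HSV)
    print(n)
    pts={"top":[(338,205),(384,240),(319,262),(220,215),(229,224)],"side":[(240,262),(300,270),(280,318),(258,195)]}[n]
    for u,v in pts: print((u,v),hsv[v,u],im[v,u])
    up=cv2.resize(im,None,fx=4,fy=4,interpolation=cv2.INTER_CUBIC)
    hs=cv2.cvtColor(up,cv2.COLOR_BGR2HSV)
    br=cv2.inRange(hs,(0,110,25),(14,255,140))
    br=cv2.morphologyEx(br,cv2.MORPH_CLOSE,np.ones((41,41)));br=cv2.morphologyEx(br,cv2.MORPH_OPEN,np.ones((9,9)))
    cs,_=cv2.findContours(br,cv2.RETR_EXTERNAL,cv2.CHAIN_APPROX_NONE)
    for c in cs:
        if cv2.contourArea(c)<8000: continue
        uv=(c[:,0]+.5)/4-.5
        P=onz(n,uv,0.018)*1000
        r=cv2.minAreaRect(P.astype(np.float32)); print("brown",uv.mean(0).round(),np.round(r[0],1),np.round(r[1],1),round(r[2],1))
    bl=cv2.inRange(hs,(105,120,40),(125,255,255))
    cs,_=cv2.findContours(bl,cv2.RETR_EXTERNAL,cv2.CHAIN_APPROX_NONE)
    for c in cs:
        if cv2.contourArea(c)<3000: continue
        uv=(c[:,0]+.5)/4-.5; P=onz(n,uv,0.034)*1000
        print("blue",uv.mean(0).round(1),P.mean(0).round(1),np.round(cv2.minEnclosingCircle(P.astype(np.float32)),1) if 0 else cv2.minEnclosingCircle(P.astype(np.float32)))
    cv2.imwrite(f"pics/br_{n}.png",cv2.resize(br,(560,420)))
E
```

```text
top
(338, 205) [ 10 140  53] [24 34 53]
(384, 240) [ 11 153  50] [20 31 50]
(319, 262) [  9 142  54] [24 33 54]
(220, 215) [ 33  18 127] [118 127 126]
(229, 224) [108 171  79] [79 48 26]
brown [318. 254.] [ 436.3 -146.6] [121.7  93.7] 74.5
brown [383. 231.] [ 508.2 -355.8] [125.1  95.5] 76.4
brown [337. 197.] [ 621.3 -212.4] [ 95.  122.6] 9.7
brown [157. 115.] [879.4 352.3] [234.4 165.4] 89.8
blue [230.4 224.1] [528.6 130.9] ((528.8200073242188, 130.8887939453125), 25.84058952331543)
side
(240, 262) [150  13  39] [39 37 39]
(300, 270) [  9 146  98] [42 59 98]
(280, 318) [107  29  62] [62 58 55]
(258, 195) [108 205 127] [127  65  25]
brown [280. 312.] [ 507.3 -362.1] [126.5  93.5] 75.8
brown [311. 267.] [ 620.1 -218.9] [ 99.3 124.7] 9.8
brown [240. 260.] [ 436.2 -152.1] [125.4  94.2] 74.3
brown [339. 149.] [876.1 366.6] [293.4 178. ] 80.3
```

```bash
cat >> h.py <<'E'
from scipy.ndimage import map_coordinates
def edgefit(n,im,chan,c,yaw,size,z,half=5.0,frac=0.5,rng=(0.12,0.88),verbose=False):
    """refine a rectangle lying on plane z. c: centre (m), yaw of own x (rad), size (x,y) m.
    profile across each edge -> 50% crossing -> line -> corners"""
    ch=chan(im.astype(np.float32)); ch=cv2.GaussianBlur(ch,(0,0),0.6)
    for it in range(3):
        ux=np.array([np.cos(yaw),np.sin(yaw)]); uy=np.array([-ux[1],ux[0]])
        lines=[]
        for (a,b,sa) in [(ux,uy,1),(uy,ux,1),(ux,uy,-1),(uy,ux,-1)]:
            la,lb=(size[0],size[1]) if a is ux else (size[1],size[0])
            pts=[]
            for t in np.linspace(rng[0],rng[1],41)-0.5:
                w=c+sa*a*la/2+b*lb*t
                p0=proj(n,[*w,z])[0]; p1=proj(n,[*(w+sa*a*0.01),z])[0]
                d=(p1-p0)/np.linalg.norm(p1-p0)
                s=np.arange(-half,half+.01,0.1)
                q=p0+d*s[:,None]
                v=map_coordinates(ch,[q[:,1],q[:,0]],order=1)
                vi=np.median(v[:15]); vo=np.median(v[-15:])
                # strongest gradient crossing
                g=np.abs(np.gradient(v)); th=vi+(vo-vi)*frac
                k=np.where(np.diff(np.sign(v-th))!=0)[0]
                if len(k)==0 or abs(vo-vi)<6: continue
                pts.append(p0+d*s[k[0]])
            pts=np.array(pts)
            W=onz(n,pts,z)
            vx,vy,x0,y0=cv2.fitLine(W.astype(np.float32)*1000,cv2.DIST_HUBER,0,0.1,0.01).ravel()
            lines.append((np.array([x0,y0],float)/1000,np.array([vx,vy],float)))
        def inter(l1,l2):
            A=np.c_[l1[1],-l2[1]]; t=np.linalg.solve(A,l2[0]-l1[0]); return l1[0]+t[0]*l1[1]
        cor=[inter(lines[i],lines[(i+1)%4]) for i in range(4)] # (+x+y),(−x+y),(−x−y),(+x−y)
        cor=np.array(cor); c=cor.mean(0)
        ex=((cor[0]-cor[1])+(cor[3]-cor[2]))/2; ey=((cor[0]-cor[3])+(cor[1]-cor[2]))/2
        yx=np.arctan2(ex[1],ex[0]); yy=np.arctan2(-ey[0],ey[1]); yaw=(yx+yy)/2
    return c,np.degrees(yaw),(np.linalg.norm(ex)*1000,np.linalg.norm(ey)*1000),np.degrees([yx,yy])
E
python3 - <<'E'
from h import *
np.set_printoptions(precision=2,suppress=True)
g=lambda im:im.mean(2); B=lambda im:im[:,:,0]; R=lambda im:im[:,:,2]
RB=lambda im:im[:,:,2]-im[:,:,0]
cov={"A":((.6205,-.215),9.8),"B":((.508,-.357),-14),"C":((.4363,-.148),-15.6)}
for n in("top","side"):
    im=cv2.imread(f"pics/{n}0.png")
    for k,(c,y) in cov.items():
        for nm,chn in(("g",g),("B",B),("RB",RB)):
            try:
                r=edgefit(n,im,chn,np.array(c),np.radians(y),(.1,.128),.018)
                print(n,k,nm,(r[0]*1000).round(1),np.round(r[1],1),np.round(r[2],1),r[3].round(1))
            except Exception as e: print(n,k,nm,"ERR",e)
    for nm,chn in(("g",g),("B",B)):
        try:
            r=edgefit(n,im,chn,np.array([.5286,.1305]),np.radians(11.5),(.104,.132),.034,half=3.5)
            print(n,"mould",nm,(r[0]*1000).round(1),np.round(r[1],1),np.round(r[2],1),r[3].round(1))
        except Exception as e: print(n,"mould",nm,"ERR",e)
E
```

```text
top A g [ 622.2 -212.7] 10.5 [100.9 127.7] [ 9.7 11.3]
top A B [ 622.2 -212.8] 10.5 [100.6 127.3] [ 9.7 11.3]
top A RB [ 623. -213.] 10.5 [ 98.1 125. ] [ 9.8 11.2]
top B g ERR time passes only in moves, steps and waits
top B B [ 508.  -356.5] -14.0 [100.1 128.1] [-13.9 -14.1]
top B RB [ 508.3 -356.9] -14.0 [ 97.9 125.5] [-14.  -13.9]
top C g [ 436.9 -146.4] -15.3 [ 98.8 126.3] [-15.2 -15.5]
top C B ERR time passes only in moves, steps and waits
top C RB [ 436.8 -146.7] -15.3 [ 96.7 123.8] [-15.3 -15.3]
top mould g [530.7 133.7] 13.2 [100.5 131.4] [14.1 12.3]
top mould B [530.8 132.8] 13.4 [100.9 131.4] [12.9 14. ]
side A g ERR time passes only in moves, steps and waits
side A B [ 620.7 -221.6] 9.8 [103.7 138.5] [ 8.2 11.4]
side A RB [ 622.1 -220.5] 9.0 [100.1 132.9] [ 7.5 10.5]
side B g [ 506.7 -366.5] -14.6 [ 97.6 140.8] [-14.6 -14.5]
side B B ERR time passes only in moves, steps and waits
side B RB [ 506.7 -365.3] -14.8 [ 95.6 136. ] [-15.2 -14.4]
side C g [ 435.9 -155.4] -15.9 [ 99.1 139.5] [-15.9 -15.8]
side C B [ 436.  -155.4] -16.0 [ 99.1 139.3] [-16. -16.]
side C RB ERR time passes only in moves, steps and waits
side mould g [528.7 130.3] 8.1 [102.9 133.3] [ 2.8 13.5]
side mould B [528.  130.5] 9.4 [102.  133.5] [ 5.  13.8]
```

```bash
python3 - <<'E'
s=open("h.py").read()
s=s.replace('def cal(n):\n    c=manip.calibration(n); return','_C={}\ndef cal(n):\n    if n in _C: return _C[n]\n    c=manip.calibration(n); _C[n]=(c["camera_matrix"],np.array(c["xyz"]),np.array(c["attitude"])); return')
open("h.py","w").write(s)
E
python3 - <<'E'
from h import *
np.set_printoptions(precision=2,suppress=True)
im=cv2.imread("pics/top0.png")
x0,y0,f=190,190,10
def crop(n,im,x0,y0,w,h,f,gain,c,yaw,z,name):
    cr=np.clip(im[y0:y0+h,x0:x0+w].astype(float)*gain,0,255).astype(np.uint8)
    up=cv2.resize(cr,None,fx=f,fy=f,interpolation=cv2.INTER_CUBIC)
    R=np.array([[np.cos(yaw),-np.sin(yaw)],[np.sin(yaw),np.cos(yaw)]])
    def P(l,zz):
        q=proj(n,np.r_[c+R@np.array(l),zz])[0]; return tuple(int(v) for v in ((q-[x0,y0]+.5)*f-.5).round())
    C=[P((sx*.052,sy*.066),z) for sx,sy in((1,1),(-1,1),(-1,-1),(1,-1))]
    cv2.polylines(up,[np.array(C)],True,(0,0,255),1)
    for l in((.036,.05),(-.036,-.05),(-.036,-.039),(-.036,-.028)):
        cv2.circle(up,P(l,.034),3,(0,255,0),-1); cv2.circle(up,P(l,.044),3,(255,0,255),-1)
    cv2.imwrite(name,up)
crop("top",im,190,190,76,60,10,1.8,np.array([.5295,.132]),np.radians(13),.034,"pics/mo_top.png")
im=cv2.imread("pics/side0.png")
crop("side",im,225,170,70,52,10,1.0,np.array([.5295,.132]),np.radians(13),.034,"pics/mo_side.png")
E
```

```text
(no output)
```

View pics/mo_top.png

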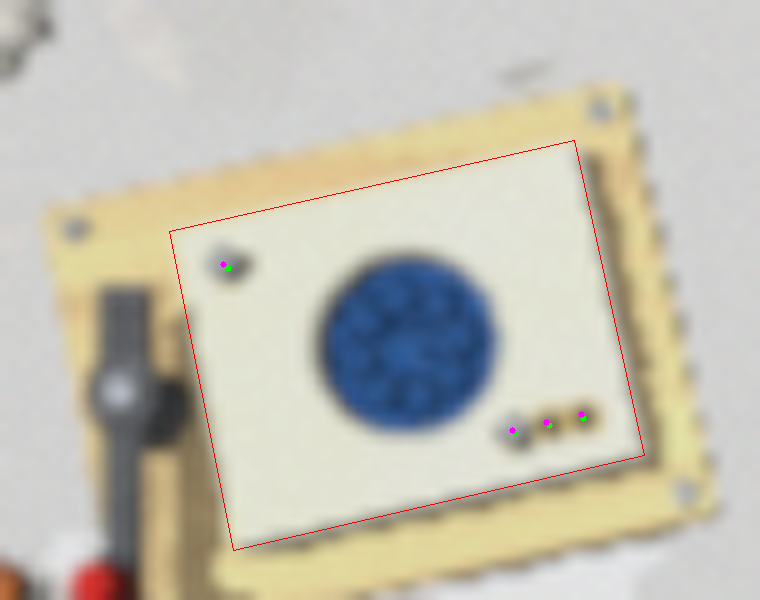

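View pics/mo_side.png

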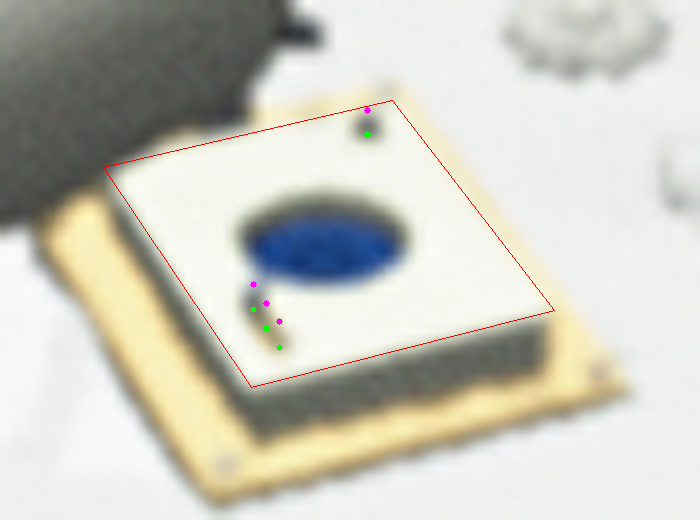

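The top view gives the mould at about (529.5, 132) mm with yaw about 13°, and the overlay agrees within roughly 1 mm. The side view puts everything about 3 mm lower in y, so I'll use the same camera for cover and mould. That way the bias cancels. I'll go for cover C first, at (436.5, -148) with yaw -15.3°.

```bash
python3 -m handwheel '[0.2,0.021,0.0435,0,0,0,0.093, 0.4,0.042,0.087,0,0,0,0.186, 0.4,0.063,0.130,0,0,0,0.279, 0.4,0.084,0.174,0,0,0,0.372, 0.4,0.105,0.217,0,0,0,0.465]' 40 && python3 -m handwheel '[0.4,0.021,0.0435,-0.01,0,0,0.093, 0.4,0.042,0.087,-0.03,0,0,0.186, 0.4,0.063,0.130,-0.05,0,0,0.279, 0.4,0.084,0.174,-0.07,0,0,0.372, 0.4,0.1035,0.217,-0.093,0,0,0.465]' && python3 -m handwheel '[0.4,0,0,0,0,0,0, 0.4,0,0,0,0,0,0]'
```

```text
t: 0.6
ee_pos: [0.3334, -0.3629, 0.2222]
ee_rot: [[-0.746, 0.666, -0.0], [0.666, 0.746, 0.0], [0.001, 0.0, -1.0]]
contact_force: [0.9, -0.3, 0.2]
gripper_width: 0.651
t: 1.1
ee_pos: [0.4339, -0.1537, 0.1332]
ee_rot: [[-0.966, 0.26, 0.001], [0.26, 0.966, -0.0], [-0.001, 0.0, -1.0]]
contact_force: [1.9, 0.2, -0.2]
gripper_width: 0.598
t: 1.3
ee_pos: [0.4331, -0.1545, 0.1329]
ee_rot: [[-0.965, 0.262, -0.002], [0.262, 0.965, -0.0], [0.002, -0.001, -1.0]]
contact_force: [-0.1, 0.4, -0.9]
gripper_width: 0.598
```

```bash
python3 -m handwheel '[0.4,0.0034,0.0065,-0.03,0,0,0, 0.4,0.0034,0.0065,-0.06,0,0,0, 0.4,0.0034,0.0065,-0.085,0,0,0, 0.4,0.0034,0.0065,-0.085,0,0,0, 0.4,0.0034,0.0065,-0.085,0,0,0]'
python3 - <<'E'
from h import *
o=manip.get_obs(); print(o["ee_pos"])
for n in("top","side"):
    cv2.imwrite(f"pics/{n}1.png",manip.get_image(n))
print(manip.get_obs()["ee_pos"])
t=cv2.imread("pics/top1.png"); s=cv2.imread("pics/side1.png")
a=cv2.resize(np.clip(t[215:295,280:360]*1.6,0,255).astype(np.uint8),(480,480),interpolation=cv2.INTER_CUBIC)
b=cv2.resize(s[210:300,200:290],(480,480),interpolation=cv2.INTER_CUBIC)[:, :320]
cv2.imwrite("pics/hover1.png",np.hstack([a,b]))
E
```

```text
t: 1.8
ee_pos: [0.4369, -0.15, 0.0492]
ee_rot: [[-0.964, 0.265, 0.0], [0.265, 0.964, -0.0], [-0.001, -0.0, -1.0]]
contact_force: [-0.3, 0.2, 0.3]
gripper_width: 0.6
[ 0.43686022 -0.14999275  0.04923611]
[ 0.43776182 -0.14965748  0.05011842]
```

View pics/hover1.png

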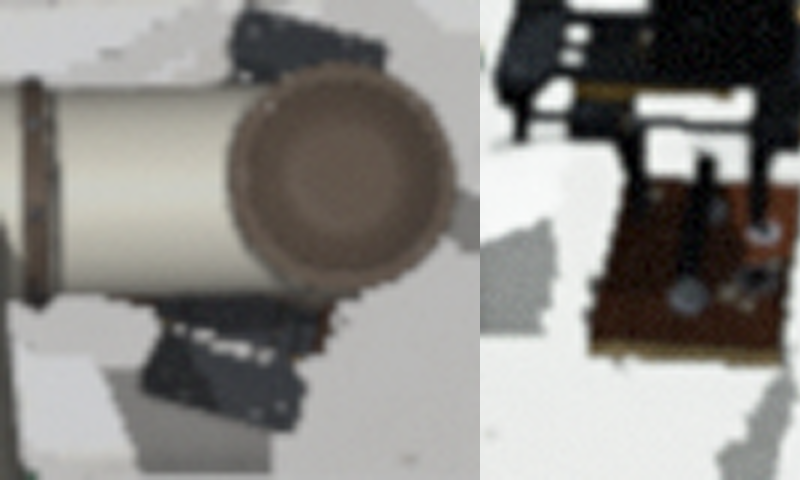

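The side crop shows the two open fingers straddling the black bar, well centred. I'll descend and grip.

```bash
python3 -m handwheel '[0.4,-0.0005,0.001,-0.015,0,0,0, 0.4,-0.0005,0.001,-0.022,0,0,0, 0.9,-0.0005,0.001,-0.022,0,0,0, 1,-0.0005,0.001,-0.022,0,0,0, 1,-0.0005,0.001,-0.022,0,0,0]' 45 && python3 -m handwheel '[1,0,0,0,0,0,0, 1,0,0,0,0,0,0, 1,0,0,0,0,0,0]'
```

```text
t: 2.4
ee_pos: [0.4367, -0.148, 0.0272]
ee_rot: [[-0.965, 0.264, 0.001], [0.264, 0.965, -0.0], [-0.001, 0.0, -1.0]]
contact_force: [0.2, -0.1, -0.4]
gripper_width: 0.408
t: 2.7
ee_pos: [0.4361, -0.1479, 0.0268]
ee_rot: [[-0.965, 0.264, -0.0], [0.264, 0.965, 0.0], [0.0, -0.0, -1.0]]
contact_force: [-0.4, 0.1, 2.7]
gripper_width: 0.155
```

```bash
python3 -m handwheel '[1,0,0,0.03,0,0,0, 1,0,0,0.065,0,0,0, 1,0.010,0.030,0.09,0,0,0.07, 1,0.023,0.070,0.09,0,0,0.14, 1,0.037,0.110,0.09,0,0,0.22]' && python3 -m handwheel '[1,0.012,0.036,0,0,0,0.07, 1,0.026,0.078,0,0,0,0.14, 1,0.040,0.120,0,0,0,0.21, 1,0.051,0.155,0,0,0,0.26, 1,0.0558,0.1685,0,0,0,0.272]' && python3 -m handwheel '[1,0,0,0,0,0,0, 1,0,0,0,0,0,0]'
python3 - <<'E'
from h import *
P=[]
for n in("top","side"):
    P.append(manip.get_obs()["ee_pos"]); cv2.imwrite(f"pics/{n}2.png",manip.get_image(n))
P.append(manip.get_obs()["ee_pos"]); print(np.round(P,4))
t=cv2.imread("pics/top2.png"); s=cv2.imread("pics/side2.png")
a=cv2.resize(np.clip(t[180:270,185:285]*1.6,0,255).astype(np.uint8),(400,360),interpolation=cv2.INTER_CUBIC)
b=cv2.resize(s[130:220,205:305],(400,360),interpolation=cv2.INTER_CUBIC)
cv2.imwrite("pics/hov2.png",np.hstack([a,b]))
E
```

```text
t: 3.2
ee_pos: [0.4728, -0.0369, 0.117]
ee_rot: [[-0.999, 0.046, 0.001], [0.046, 0.999, 0.001], [-0.001, 0.001, -1.0]]
contact_force: [0.3, -0.4, -4.8]
gripper_width: 0.157
t: 3.7
ee_pos: [0.5294, 0.1335, 0.1157]
ee_rot: [[-0.974, -0.227, -0.0], [-0.227, 0.974, 0.0], [0.0, 0.0, -1.0]]
contact_force: [0.2, -0.7, -3.1]
gripper_width: 0.157
t: 3.9
ee_pos: [0.5276, 0.1298, 0.1156]
ee_rot: [[-0.975, -0.222, -0.003], [-0.222, 0.975, -0.001], [0.003, -0.0, -1.0]]
contact_force: [0.5, -0.9, -4.1]
gripper_width: 0.149
[[0.5276 0.1298 0.1156]
 [0.5277 0.1293 0.1158]
 [0.5279 0.1292 0.1161]]
```

View pics/hov2.png

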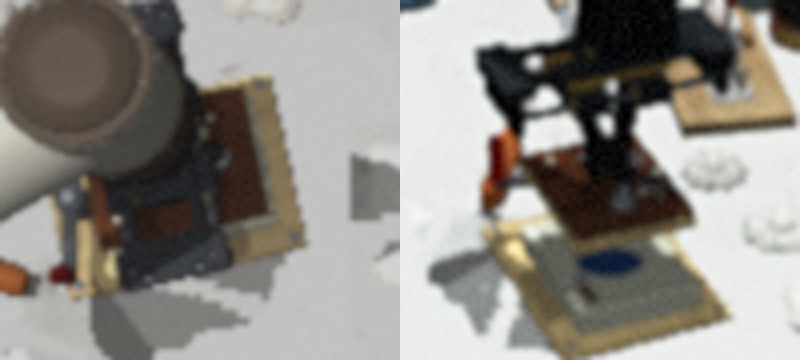

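The side view shows the cover squarely over the mould, with the blue cavity below it. I'll lower it to just above the dowels and then step down with force checks.

```bash
python3 -m handwheel '[1,0.0008,0.001,-0.025,0,0,0, 1,0.0008,0.001,-0.040,0,0,0, 1,0.0008,0.001,-0.042,0,0,0]' && python3 -m handwheel '[1,0,0,-0.002,0,0,0, 1,0,0,-0.003,0,0,0]' && python3 -m handwheel '[1,0,0,-0.002,0,0,0, 1,0,0,-0.003,0,0,0]'
```

```text
t: 4.3
ee_pos: [0.5277, 0.1295, 0.0727]
ee_rot: [[-0.975, -0.221, -0.005], [-0.221, 0.975, -0.002], [0.005, -0.001, -1.0]]
contact_force: [-0.5, -0.8, -3.5]
gripper_width: 0.156
t: 4.5
ee_pos: [0.5303, 0.1313, 0.0724]
ee_rot: [[-0.975, -0.223, 0.001], [-0.223, 0.975, 0.001], [-0.002, 0.0, -1.0]]
contact_force: [0.2, 1.1, -3.4]
gripper_width: 0.159
t: 4.7
ee_pos: [0.531, 0.132, 0.0701]
ee_rot: [[-0.975, -0.224, 0.003], [-0.224, 0.975, 0.001], [-0.003, 0.0, -1.0]]
contact_force: [-0.4, 1.6, 3.9]
gripper_width: 0.155
```

```bash
python3 -m handwheel '[1,0,0,-0.001,0,0,0, 1,0,0,-0.001,0,0,0]'
python3 - <<'E'
from h import *
F=[];T=[];P=[]
for n in("side","top","side","top"):
    o=manip.get_obs(); F.append(o["contact_force"]);T.append(o["ft_torque"]);P.append(o["ee_pos"]); im=manip.get_image(n); cv2.imwrite(f"pics/{n}3.png",im)
print(np.round(F,2));print(np.round(T,3));print(np.round(P,4))
T=np.mean(T,0);F=np.mean(F,0)
y=np.radians(13); R=np.array([[np.cos(y),-np.sin(y)],[np.sin(y),np.cos(y)]])
print("mould-frame F",R.T@F[:2],F[2],"T",R.T@T[:2],T[2])
s=cv2.imread("pics/side3.png")
b=cv2.resize(s[140:220,205:305],(800,640),interpolation=cv2.INTER_CUBIC)[:600]
cv2.imwrite("pics/s3.png",b)
E
```

```text
t: 4.9
ee_pos: [0.5312, 0.1323, 0.0697]
ee_rot: [[-0.975, -0.224, 0.003], [-0.224, 0.975, 0.001], [-0.004, 0.0, -1.0]]
contact_force: [-1.0, 0.1, 6.4]
gripper_width: 0.154
[[-1.02  0.07  6.42]
 [-0.88  1.22  6.42]
 [-0.7   1.69  7.18]
 [-0.66  2.47  6.61]]
[[ 0.086  0.676 -0.085]
 [ 0.008  0.666 -0.044]
 [ 0.037  0.675 -0.061]
 [ 0.069  0.699 -0.05 ]]
[[0.5312 0.1323 0.0697]
 [0.5312 0.1323 0.0697]
 [0.5312 0.1322 0.0697]
 [0.5312 0.1323 0.0697]]
mould-frame F [-0.48547546  1.51073646] 6.654946740788294 T [0.20134876 0.65050416] -0.05998438106941387
```

View pics/s3.png

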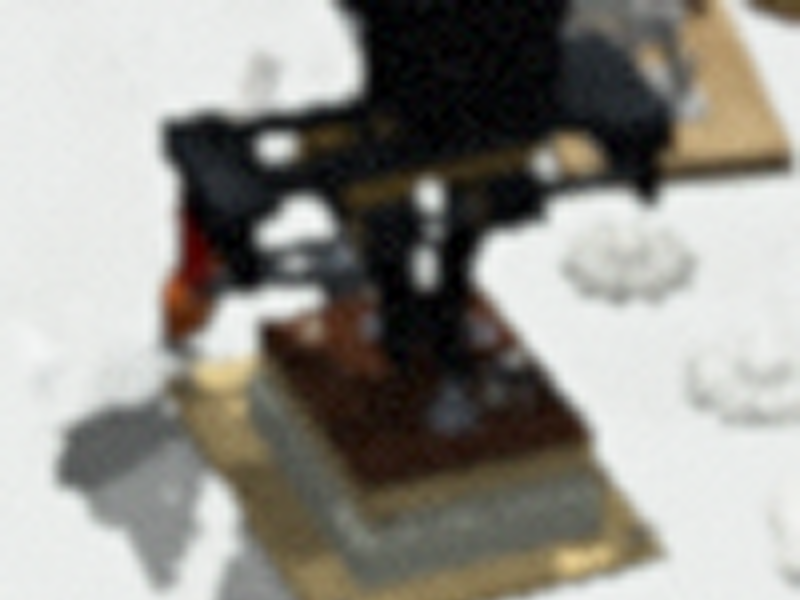

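The side image shows the cover sitting above the block with a gap. The moment suggests the second dowel, at -x, carries the load. I'll shift it slightly under light pressure to see whether it drops.

```bash
python3 -m handwheel '[1,-0.001,-0.001,-0.001,0,0,0, 1,-0.002,-0.0018,-0.001,0,0,0, 1,-0.0022,-0.0018,-0.001,0,0,0]' && python3 -m handwheel '[1,-0.001,-0.001,0,0,0,0, 1,-0.0015,-0.0015,-0.001,0,0,0]'
python3 - <<'E'
from h import *
o=manip.get_obs(); print(o["contact_force"],o["ft_torque"])
E
python3 -m handwheel '[1,0.001,0.001,0,0,0,0, 1,0.002,0.002,0,0,0,0, 1,0.003,0.001,0,0,0,0]'
python3 - <<'E'
from h import *
o=manip.get_obs(); print(o["contact_force"],o["ft_torque"])
E
python3 -m handwheel '[1,-0.001,0.001,0,0,0,0, 1,-0.002,0.0025,0,0,0,0, 1,-0.003,0.0025,0,0,0,0]'
python3 - <<'E'
from h import *
o=manip.get_obs(); print(o["contact_force"],o["ft_torque"])
E
```

```text
t: 5.4
ee_pos: [0.531, 0.132, 0.07]
ee_rot: [[-0.974, -0.225, 0.009], [-0.225, 0.974, 0.004], [-0.009, 0.002, -1.0]]
contact_force: [-0.1, 3.9, 9.4]
gripper_width: 0.149
t: 5.6
ee_pos: [0.5312, 0.1317, 0.0699]
ee_rot: [[-0.974, -0.225, 0.013], [-0.225, 0.974, 0.006], [-0.014, 0.003, -1.0]]
contact_force: [0.6, 6.8, 13.3]
gripper_width: 0.157
[ 0.60623372  6.77829576 13.34010432] [ 1.70681749  0.24580839 -0.11251151]
t: 5.9
ee_pos: [0.5321, 0.1316, 0.0693]
ee_rot: [[-0.974, -0.225, 0.008], [-0.225, 0.974, 0.004], [-0.008, 0.002, -1.0]]
contact_force: [-1.4, 6.4, 12.2]
gripper_width: 0.153
[-1.40921146  6.38776362 12.19264026] [ 1.44404646  1.17731083 -0.18868648]
t: 6.2
ee_pos: [0.5305, 0.1333, 0.0693]
ee_rot: [[-0.974, -0.227, 0.01], [-0.227, 0.974, 0.002], [-0.011, 0.0, -1.0]]
contact_force: [3.8, -0.9, 7.5]
gripper_width: 0.157
[ 3.77359651 -0.8528074   7.46866795] [-0.76864449 -1.06919561  0.11780246]
```

Run:
```python
from h import *
im=manip.get_image("side"); cv2.imwrite("pics/side4.png",im); o=manip.get_obs(); print(o["ee_pos"],o["contact_force"],o["ee_rot"][:,2])
a=cv2.imread("pics/side3.png")[175:215,232:284]; b=im[175:215,232:284]
up=lambda c:cv2.resize(np.clip(c.astype(float)*1.2,0,255).astype(np.uint8),None,fx=15,fy=15,interpolation=cv2.INTER_CUBIC)
cv2.imwrite("pics/s3z.png",up(a)); cv2.imwrite("pics/s4z.png",up(b))
```

```text
[0.53050239 0.13324156 0.06928618] [ 3.48445135 -1.31598925  6.91616477] [ 0.01047539  0.00250423 -0.999942  ]
```

View pics/s3z.png

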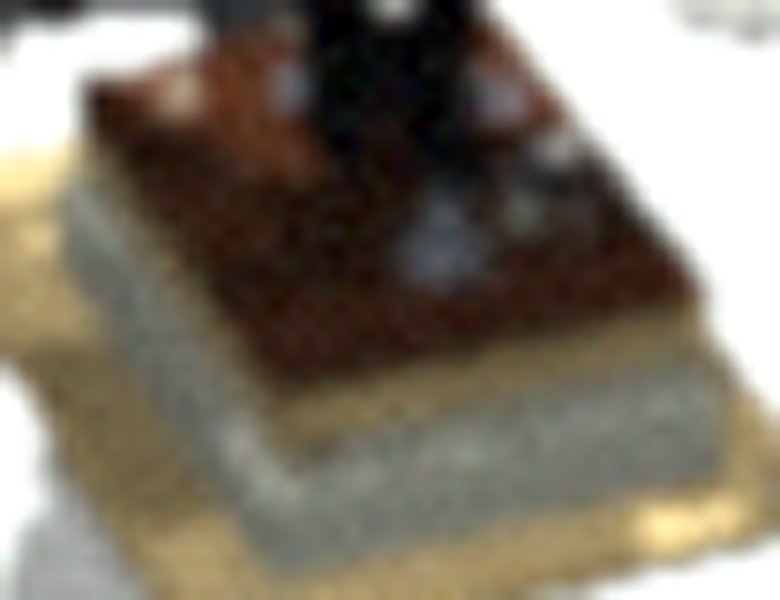

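View pics/s4z.png

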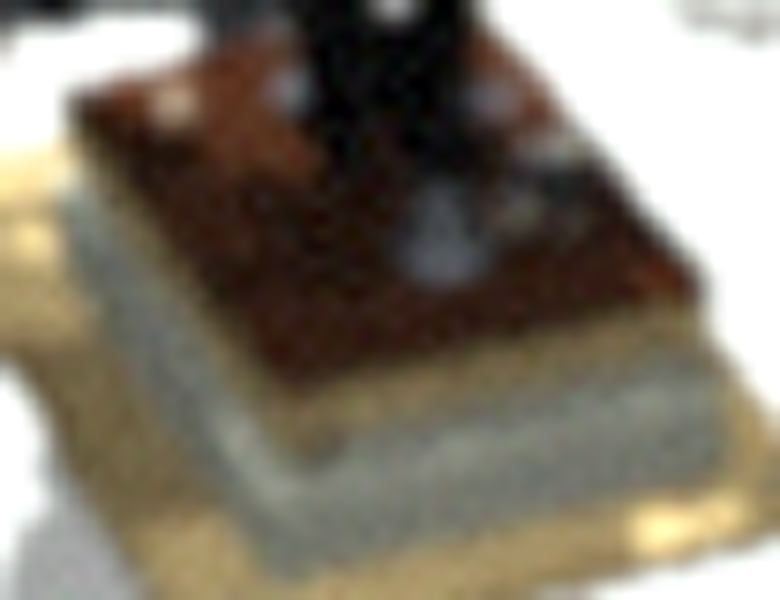

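Run:
```python
from h import *
y=np.radians(13);R=np.array([[np.cos(y),-np.sin(y)],[np.sin(y),np.cos(y)]])
c=np.array([.529,.1295])
def P(l,z,c=c): return (proj("side",np.r_[c+R@np.array(l),z])[0]-[232,175]+.5)*15-.5
for sx,sy in((-1,-1),(1,-1),(-1,1)):
    b=P((sx*.052,sy*.066),.034); k=P((sx*.05,sy*.064),.044); t=P((sx*.05,sy*.064),.062)
    print((sx,sy),"block",b.round(),"coverbot",k.round(),"covertop",t.round(),"flushtop",P((sx*.05,sy*.064),.052).round())
    print("   d(cover)/dx 1mm",(P((sx*.05+.001,sy*.064),.044)-k).round(1)," /dy 1mm",(P((sx*.05,sy*.064+.001),.044)-k).round(1)," /dz 1mm",(P((sx*.05,sy*.064),.045)-k).round(1))
```

```text
(-1, -1) block [271. 513.] coverbot [275. 467.] covertop [274. 397.] flushtop [275. 436.]
   d(cover)/dx 1mm [ 4.5 -1.1]  /dy 1mm [-1.8 -2.6]  /dz 1mm [-0.1 -3.9]
(1, -1) block [726. 398.] coverbot [714. 357.] covertop [715. 287.] flushtop [715. 326.]
   d(cover)/dx 1mm [ 4.3 -1.1]  /dy 1mm [-1.9 -2.5]  /dz 1mm [ 0.1 -3.8]
(-1, 1) block [ 49. 183.] coverbot [ 59. 148.] covertop [56. 80.] flushtop [ 58. 118.]
   d(cover)/dx 1mm [ 4.3 -1. ]  /dy 1mm [-1.6 -2.4]  /dz 1mm [-0.2 -3.8]
```

```bash
python3 -m handwheel '[1,0,0,0.004,0,0,0, 1,-0.0005,-0.001,0.008,0,0,0, 1,-0.0005,-0.001,0.008,0,0,0]' && python3 -m handwheel '[1,0,0,0,0,0,0, 1,0,0,0,0,0,0]'
python3 - <<'E'
from h import *
o=manip.get_obs(); print(o["ee_pos"].round(4),o["ee_rot"][:,2].round(4),o["contact_force"].round(2),o["ft_torque"].round(3))
im=manip.get_image("side"); cv2.imwrite("pics/side5.png",im)
b=im[175:215,232:284]
up=lambda c:cv2.resize(np.clip(c.astype(float)*1.2,0,255).astype(np.uint8),None,fx=15,fy=15,interpolation=cv2.INTER_CUBIC)
cv2.imwrite("pics/s5z.png",up(b))
E
```

```text
t: 6.55
ee_pos: [0.5247, 0.1304, 0.0734]
ee_rot: [[-0.975, -0.222, -0.001], [-0.222, 0.975, -0.0], [0.001, 0.0, -1.0]]
contact_force: [-0.2, -0.3, -3.7]
gripper_width: 0.155
t: 6.75
ee_pos: [0.525, 0.1305, 0.073]
ee_rot: [[-0.975, -0.223, -0.001], [-0.223, 0.975, -0.001], [0.001, -0.0, -1.0]]
contact_force: [0.4, -0.1, -3.4]
gripper_width: 0.151
[0.525  0.1305 0.073 ] [-1.4e-03 -6.0e-04 -1.0e+00] [ 0.4  -0.08 -3.43] [0.018 0.09  0.042]
```

View pics/s5z.png

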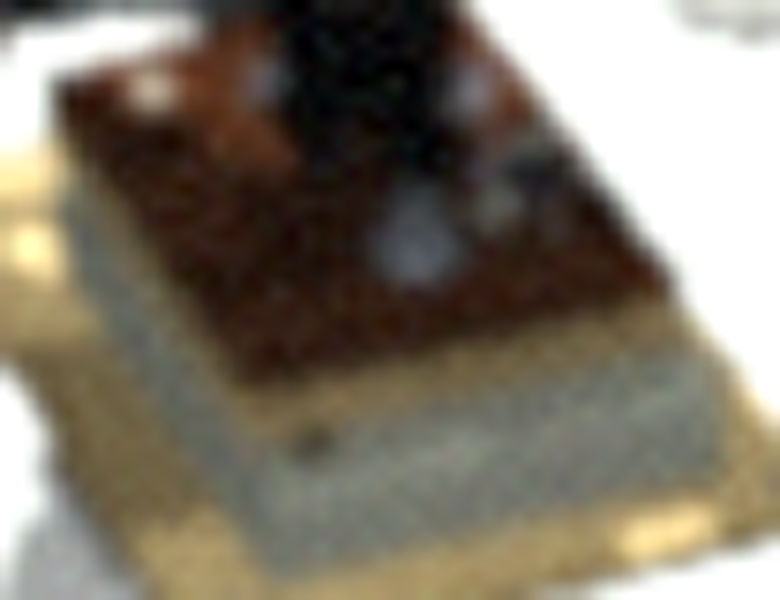

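With the load off, the tool moved to (0.525, 0.1305), so contact had been holding it near x 0.531. In this image the cover sits about 6 mm too far toward -x relative to the block. I'll re-centre at about (0.531, 0.132), lower it, let go, and see how it settles.

```bash
python3 -m handwheel '[1,0.003,0.001,0,0,0,0, 1,0.006,0.0015,0,0,0,0, 1,0.006,0.0015,0,0,0,0, 1,0.006,0.0015,0,0,0,0]' && python3 -m handwheel '[1,0,0,-0.002,0,0,0, 1,0,0,-0.003,0,0,0, 1,0,0,-0.004,0,0,0, 1,0,0,-0.004,0,0,0]'
python3 - <<'E'
from h import *
o=manip.get_obs(); print(o["ee_pos"].round(4),o["ee_rot"][:,2].round(4),o["contact_force"].round(2),o["ft_torque"].round(3))
E
python3 -m handwheel '[0.95,0,0,0,0,0,0, 0.7,0,0,0,0,0,0, 0.6,0,0,0,0,0,0, 0.6,0,0,0,0,0,0]'
python3 - <<'E'
from h import *
o=manip.get_obs(); print(o["ee_pos"].round(4),o["ee_rot"][:,2].round(4),o["contact_force"].round(2),o["ft_torque"].round(3))
im=manip.get_image("side"); cv2.imwrite("pics/side6.png",im)
b=im[165:215,222:284]
up=lambda c:cv2.resize(np.clip(c.astype(float)*1.2,0,255).astype(np.uint8),None,fx=12,fy=12,interpolation=cv2.INTER_CUBIC)
cv2.imwrite("pics/s6z.png",up(b))
E
```

```text
t: 7.2
ee_pos: [0.5316, 0.1322, 0.0735]
ee_rot: [[-0.975, -0.223, -0.0], [-0.223, 0.975, -0.0], [0.0, -0.0, -1.0]]
contact_force: [-0.7, -0.8, -3.5]
gripper_width: 0.157
t: 7.6
ee_pos: [0.5316, 0.1323, 0.0699]
ee_rot: [[-0.975, -0.223, 0.0], [-0.223, 0.975, -0.0], [-0.0, -0.0, -1.0]]
contact_force: [-0.0, 0.2, -0.5]
gripper_width: 0.153
[0.5316 0.1323 0.0699] [ 1.e-04 -1.e-04 -1.e+00] [-0.02  0.2  -0.49] [-0.001  0.423 -0.026]
t: 8.0
ee_pos: [0.5319, 0.1323, 0.0699]
ee_rot: [[-0.975, -0.223, 0.001], [-0.223, 0.975, 0.0], [-0.001, 0.0, -1.0]]
contact_force: [1.0, 0.4, 0.6]
gripper_width: 0.339
[0.5319 0.1323 0.0699] [ 8.e-04  3.e-04 -1.e+00] [1.04 0.38 0.56] [ 0.007  0.125 -0.059]
```

View pics/s6z.png

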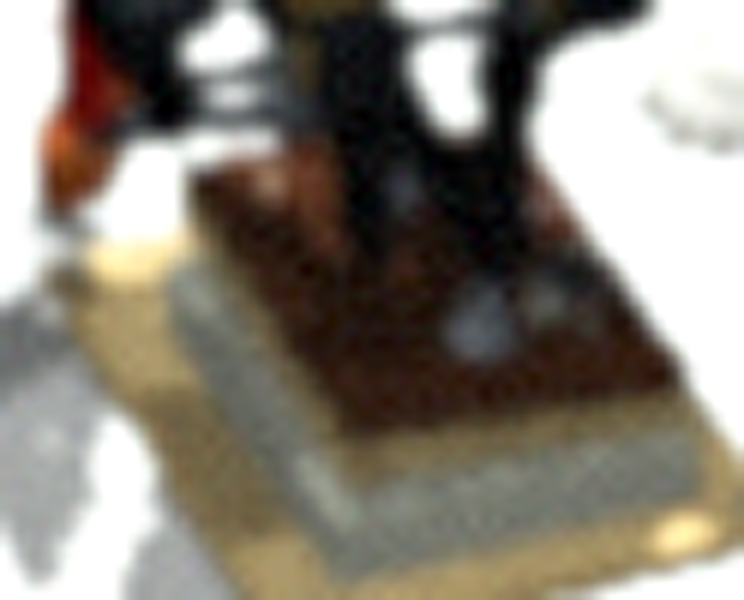

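Run:
```python
from h import *
y=np.radians(13);R=np.array([[np.cos(y),-np.sin(y)],[np.sin(y),np.cos(y)]])
c=np.array([.529,.1295])
im=cv2.imread("pics/side6.png")[165:215,222:284]
up=cv2.resize(np.clip(im.astype(float)*1.2,0,255).astype(np.uint8),None,fx=12,fy=12,interpolation=cv2.INTER_CUBIC)
def P(l,z): return tuple(int(v) for v in (proj("side",np.r_[c+R@np.array(l),z])[0]-[222,165]+.5)*12-.5)
def plane(p,q,r):
    A=np.array([[*p[:2],1],[*q[:2],1],[*r[:2],1]]); return np.linalg.solve(A,[p[2],q[2],r[2]])
sc={"engaged":(plane((-36,-28,10),(50,64,0),(50,-64,0)),(0,255,0)),"bothtips":(plane((36,50,10),(-36,-28,10),(50,-64,0)),(255,0,255)),"flat":((0,0,10),(255,255,0))}
for k,(a,col) in sc.items():
    n=np.array([-a[0],-a[1],1]);n/=np.linalg.norm(n)
    pts=[]
    for l in((50,64),(-50,64),(-50,-64),(50,-64)):
        q=np.array([*l,34+a[0]*l[0]+a[1]*l[1]+a[2]])+n*18
        pts.append(P(q[:2]/1000,q[2]/1000))
    print(k,pts); cv2.polylines(up,[np.array(pts)],True,col,1)
cv2.imwrite("pics/s6ov.png",up)
```

```text
engaged [(509, 135), (172, 177), (346, 430), (698, 379)]
bothtips [(509, 108), (170, 159), (346, 444), (698, 382)]Traceback (most recent call last):
  File "<stdin>", line 11, in <module>
numpy._core._exceptions._UFuncOutputCastingError: Cannot cast ufunc 'divide' output from dtype('float64') to dtype('int64') with casting rule 'same_kind'
```

The corner positions match the "fixed dowel engaged, second dowel blocking" tilt: near (345,430) and far-left (192,178) against predictions of (346,430) and (172,177). Cover C is therefore a misfit. I'll regrip it and carry it back.

```bash
python3 -m handwheel '[0.6,0.004,0.001,-0.002,0,0,0, 0.8,0.004,0.001,-0.002,0,0,0, 1,0.004,0.001,-0.002,0,0,0, 1,0.004,0.001,-0.002,0,0,0, 1,0.004,0.001,-0.002,0,0,0]' 45 && python3 -m handwheel '[1,0,0,0.01,0,0,0, 1,0,0,0.03,0,0,0, 1,0,0,0.05,0,0,0, 1,0,0,0.05,0,0,0]'
python3 - <<'E'
from h import *
im=manip.get_image("side"); cv2.imwrite("pics/side7.png",im)
b=im[130:215,205:305]
cv2.imwrite("pics/s7z.png",cv2.resize(b,None,fx=6,fy=6,interpolation=cv2.INTER_CUBIC))
E
```

```text
t: 8.55
ee_pos: [0.535, 0.133, 0.0675]
ee_rot: [[-0.975, -0.223, -0.001], [-0.223, 0.975, -0.001], [0.001, -0.0, -1.0]]
contact_force: [-1.6, 1.3, 1.5]
gripper_width: 0.159
t: 8.95
ee_pos: [0.5373, 0.1341, 0.1204]
ee_rot: [[-0.975, -0.224, 0.006], [-0.224, 0.975, 0.003], [-0.006, 0.001, -1.0]]
contact_force: [-0.0, 0.3, -2.6]
gripper_width: 0.158
```

View pics/s7z.png

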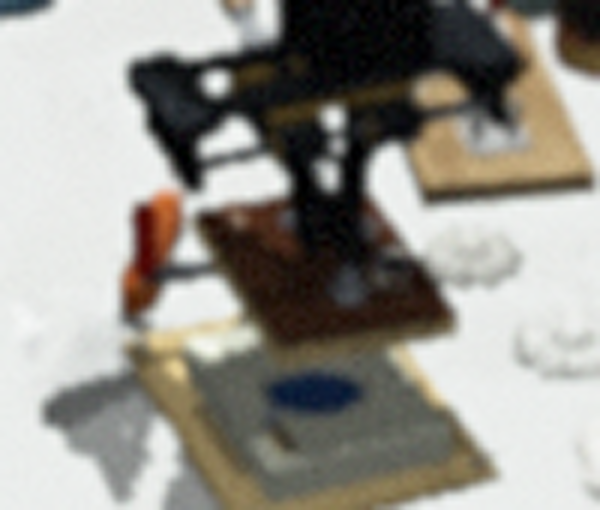

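The side image shows the cover lifted level. I'll carry it back to its original spot.

```bash
python3 -m handwheel '[1,-0.014,-0.040,0,0,0,-0.08, 1,-0.030,-0.085,0,0,0,-0.16, 1,-0.046,-0.130,0,0,0,-0.24, 1,-0.062,-0.175,0,0,0,-0.32, 1,-0.078,-0.220,0,0,0,-0.40]' && python3 -m handwheel '[1,-0.014,-0.040,0,0,0,-0.06, 1,-0.022,-0.060,-0.02,0,0,-0.092, 1,-0.022,-0.062,-0.05,0,0,-0.092, 1,-0.022,-0.062,-0.075,0,0,-0.092, 1,-0.022,-0.062,-0.083,0,0,-0.092]' && python3 -m handwheel '[1,0,0,0,0,0,0, 1,0,0,-0.004,0,0,0, 1,0,0,-0.0075,0,0,0]'
```

```text
t: 9.5
ee_pos: [0.4555, -0.0883, 0.1164]
ee_rot: [[-0.984, 0.177, -0.002], [0.177, 0.984, 0.0], [0.002, -0.0, -1.0]]
contact_force: [0.4, -0.4, -4.6]
gripper_width: 0.157
t: 10.0
ee_pos: [0.4322, -0.149, 0.0315]
ee_rot: [[-0.964, 0.266, -0.008], [0.266, 0.964, 0.001], [0.008, -0.002, -1.0]]
contact_force: [-2.2, 2.4, 0.3]
gripper_width: 0.151
t: 10.3
ee_pos: [0.4365, -0.1483, 0.0282]
ee_rot: [[-0.965, 0.263, 0.002], [0.263, 0.965, 0.0], [-0.002, 0.001, -1.0]]
contact_force: [-3.1, 6.5, 5.3]
gripper_width: 0.151
```

```bash
python3 -m handwheel '[0.4,0,0,0.001,0,0,0, 0.4,0,0,0.001,0,0,0, 0.4,0,0,0.001,0,0,0, 0.4,0,0,0.03,0,0,0, 0.4,0,0,0.07,0,0,0]' && python3 -m handwheel '[0.4,0.035,-0.012,0.01,0,0,0.09, 0.4,0.075,-0.027,0.01,0,0,0.18, 0.4,0.115,-0.041,0.01,0,0,0.27, 0.4,0.150,-0.054,0.01,0,0,0.36, 0.4,0.180,-0.065,0.01,0,0,0.443]' && python3 -m handwheel '[0.4,0.0053,-0.0015,-0.02,0,0,0, 0.4,0.0053,-0.0015,-0.04,0,0,0, 0.4,0.0053,-0.0015,-0.05,0,0,0, 0.4,0.0053,-0.0015,-0.05,0,0,0]'
python3 - <<'E'
from h import *
for n in("top","side"):
    cv2.imwrite(f"pics/{n}8.png",manip.get_image(n))
print(manip.get_obs()["ee_pos"])
t=cv2.imread("pics/top8.png"); s=cv2.imread("pics/side8.png")
a=cv2.resize(np.clip(t[160:290,285:385]*1.6,0,255).astype(np.uint8),(400,520),interpolation=cv2.INTER_CUBIC)
b=cv2.resize(s[200:330,210:310],(400,520),interpolation=cv2.INTER_CUBIC)
cv2.imwrite("pics/h8.png",np.hstack([a,b]))
E
```

```text
t: 10.8
ee_pos: [0.4342, -0.1488, 0.0966]
ee_rot: [[-0.965, 0.264, -0.005], [0.264, 0.965, -0.0], [0.005, -0.001, -1.0]]
contact_force: [1.6, 0.4, -0.3]
gripper_width: 0.525
t: 11.3
ee_pos: [0.6175, -0.2148, 0.1074]
ee_rot: [[-0.984, -0.178, 0.001], [-0.178, 0.984, -0.0], [-0.001, -0.001, -1.0]]
contact_force: [0.4, 0.1, 0.1]
gripper_width: 0.6
t: 11.7
ee_pos: [0.6196, -0.2152, 0.0554]
ee_rot: [[-0.985, -0.175, -0.004], [-0.175, 0.985, 0.0], [0.003, 0.001, -1.0]]
contact_force: [-0.7, 0.5, -0.5]
gripper_width: 0.605
[ 0.62123974 -0.21543195  0.0578989 ]
```

View pics/h8.png

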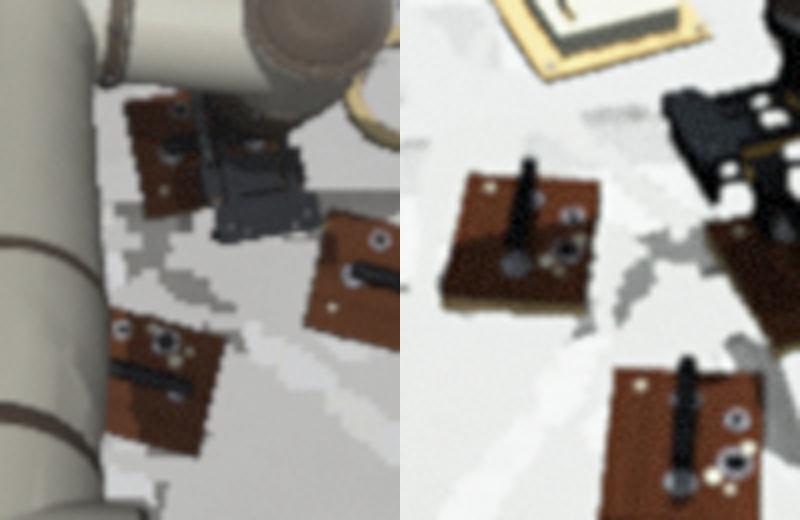

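Cover C lies flat again at its old place (side crop, lower middle), and the tool is over cover A. I'll descend and grip.

```bash
python3 -m handwheel '[0.4,0.0005,0.0005,-0.015,0,0,0, 0.4,0.0005,0.0008,-0.028,0,0,0, 0.5,0.0005,0.0008,-0.0305,0,0,0, 1,0.0005,0.0008,-0.0305,0,0,0, 1,0.0005,0.0008,-0.0305,0,0,0]' 45 && python3 -m handwheel '[1,0,0,0,0,0,0, 1,0,0,0,0,0,0, 1,0,0,0,0,0,0, 1,0,0,0,0,0,0]'
```

```text
t: 12.3
ee_pos: [0.6216, -0.2146, 0.0267]
ee_rot: [[-0.985, -0.175, 0.0], [-0.175, 0.985, -0.0], [-0.0, -0.0, -1.0]]
contact_force: [-0.1, -0.5, -0.3]
gripper_width: 0.411
t: 12.7
ee_pos: [0.6221, -0.2145, 0.0271]
ee_rot: [[-0.985, -0.175, 0.002], [-0.175, 0.985, -0.0], [-0.002, -0.001, -1.0]]
contact_force: [1.5, 0.6, 0.2]
gripper_width: 0.15
```

```bash
python3 -m handwheel '[1,0,0,0.03,0,0,0, 1,0,0,0.065,0,0,0, 1,-0.009,0.035,0.09,0,0,0.02, 1,-0.021,0.080,0.09,0,0,0.04, 1,-0.033,0.125,0.09,0,0,0.05]' && python3 -m handwheel '[1,-0.012,0.045,0,0,0,0, 1,-0.024,0.090,0,0,0,0, 1,-0.036,0.135,0,0,0,0, 1,-0.047,0.178,0,0,0,0, 1,-0.0565,0.215,0,0,0,0]' && python3 -m handwheel '[1,-0.0013,0.0067,-0.01,0,0,0, 1,-0.0013,0.0067,-0.03,0,0,0, 1,-0.0013,0.0067,-0.036,0,0,0, 1,-0.0013,0.0067,-0.036,0,0,0]' && python3 -m handwheel '[1,0,0,0,0,0,0]'
```

```text
t: 13.2
ee_pos: [0.5871, -0.0885, 0.1166]
ee_rot: [[-0.975, -0.222, -0.0], [-0.222, 0.975, 0.001], [0.0, 0.001, -1.0]]
contact_force: [1.1, 1.8, -5.0]
gripper_width: 0.155
t: 13.7
ee_pos: [0.5299, 0.1271, 0.1158]
ee_rot: [[-0.974, -0.224, -0.002], [-0.224, 0.974, -0.001], [0.002, 0.0, -1.0]]
contact_force: [0.9, 0.3, -3.9]
gripper_width: 0.155
t: 14.1
ee_pos: [0.5292, 0.131, 0.0789]
ee_rot: [[-0.975, -0.223, -0.004], [-0.223, 0.975, -0.002], [0.005, -0.001, -1.0]]
contact_force: [0.1, -0.0, -2.6]
gripper_width: 0.158
t: 14.2
ee_pos: [0.5308, 0.1316, 0.0807]
ee_rot: [[-0.975, -0.223, -0.0], [-0.223, 0.975, -0.0], [0.0, -0.0, -1.0]]
contact_force: [-0.3, 0.3, -2.8]
gripper_width: 0.158
```

```bash
python3 -m handwheel '[1,0.0006,0.0006,-0.004,0,0,0, 1,0.0006,0.0006,-0.008,0,0,0, 1,0.0006,0.0006,-0.008,0,0,0]' && python3 -m handwheel '[1,0,0,-0.002,0,0,0, 1,0,0,-0.003,0,0,0, 1,0,0,-0.003,0,0,0]'
python3 - <<'E'
from h import *
o=manip.get_obs(); print(o["ee_pos"].round(4),o["ee_rot"][:,2].round(4),o["contact_force"].round(2),o["ft_torque"].round(3))
E
python3 -m handwheel '[1,0,0,-0.001,0,0,0, 1,0,0,-0.0015,0,0,0]'
python3 - <<'E'
from h import *
o=manip.get_obs(); print(o["ee_pos"].round(4),o["ee_rot"][:,2].round(4),o["contact_force"].round(2),o["ft_torque"].round(3))
E
```

```text
t: 14.5
ee_pos: [0.5308, 0.1324, 0.0722]
ee_rot: [[-0.975, -0.223, -0.001], [-0.223, 0.975, -0.0], [0.001, -0.0, -1.0]]
contact_force: [-0.1, 0.3, -3.5]
gripper_width: 0.153
t: 14.8
ee_pos: [0.531, 0.1327, 0.0695]
ee_rot: [[-0.975, -0.224, -0.0], [-0.224, 0.975, -0.0], [0.0, -0.0, -1.0]]
contact_force: [-0.2, -0.4, -3.3]
gripper_width: 0.158
[0.531  0.1327 0.0695] [-3.e-04 -2.e-04 -1.e+00] [-0.21 -0.38 -3.27] [-0.093  0.15   0.031]
t: 15.0
ee_pos: [0.5312, 0.1326, 0.0686]
ee_rot: [[-0.974, -0.224, 0.0], [-0.224, 0.974, -0.0], [0.0, -0.0, -1.0]]
contact_force: [-1.4, -0.9, 2.1]
gripper_width: 0.156
[0.5312 0.1326 0.0686] [ 0.e+00 -5.e-04 -1.e+00] [-1.42 -0.86  2.09] [-0.313  0.625  0.001]
```

Cover A went 1 to 1.5 mm deeper than C did before touching. The force now has a lateral part pointing to (-x, -y), which suggests a dowel taper. I'll follow that direction and continue down gently.

```bash
python3 -m handwheel '[1,-0.0006,-0.0004,0,0,0,0, 1,-0.001,-0.0008,-0.001,0,0,0, 1,-0.001,-0.0008,-0.002,0,0,0]'
python3 - <<'E'
from h import *
o=manip.get_obs(); print(o["ee_pos"].round(4),o["ee_rot"][:,2].round(4),o["contact_force"].round(2),o["ft_torque"].round(3))
E
python3 -m handwheel '[1,-0.0005,-0.0004,-0.001,0,0,0, 1,-0.001,-0.0008,-0.002,0,0,0]'
python3 - <<'E'
from h import *
o=manip.get_obs(); print(o["ee_pos"].round(4),o["ee_rot"][:,2].round(4),o["contact_force"].round(2),o["ft_torque"].round(3))
im=manip.get_image("side"); cv2.imwrite("pics/side9.png",im)
b=im[165:215,222:284]
cv2.imwrite("pics/s9z.png",cv2.resize(np.clip(b.astype(float)*1.2,0,255).astype(np.uint8),None,fx=12,fy=12,interpolation=cv2.INTER_CUBIC))
E
```

```text
t: 15.3
ee_pos: [0.53, 0.132, 0.0657]
ee_rot: [[-0.975, -0.224, -0.0], [-0.224, 0.975, 0.0], [0.0, 0.0, -1.0]]
contact_force: [0.0, -0.2, -3.4]
gripper_width: 0.157
[0.53   0.132  0.0657] [-1.e-04  3.e-04 -1.e+00] [ 0.01 -0.15 -3.36] [-0.022  0.155 -0.001]
t: 15.5
ee_pos: [0.529, 0.1312, 0.0637]
ee_rot: [[-0.975, -0.224, -0.0], [-0.224, 0.975, -0.0], [0.0, 0.0, -1.0]]
contact_force: [-0.3, -0.1, -3.7]
gripper_width: 0.155
[0.529  0.1312 0.0637] [-3.e-04 -0.e+00 -1.e+00] [-0.26 -0.14 -3.74] [-0.013  0.136  0.017]
```

View pics/s9z.png

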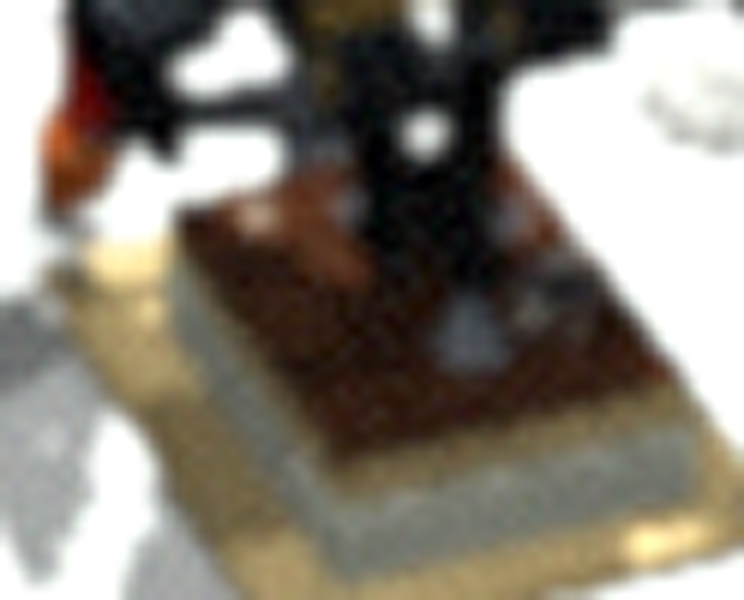

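The force vanished and the cover is sinking: z is 63.7 mm and flush is about 61. Cover A fits, so I'll finish seating it.

```bash
python3 -m handwheel '[1,0,0,-0.001,0,0,0, 1,0,0,-0.002,0,0,0, 1,0,0,-0.003,0,0,0, 1,0,0,-0.004,0,0,0]'
python3 - <<'E'
from h import *
o=manip.get_obs(); print(o["ee_pos"].round(4),o["ee_rot"][:,2].round(4),o["contact_force"].round(2),o["ft_torque"].round(3))
E
```

```text
t: 15.95
ee_pos: [0.5292, 0.1312, 0.0611]
ee_rot: [[-0.974, -0.225, -0.0], [-0.225, 0.974, -0.0], [0.0, -0.0, -1.0]]
contact_force: [-4.7, 0.5, 9.4]
gripper_width: 0.153
[0.5292 0.1312 0.0611] [-0.e+00 -4.e-04 -1.e+00] [-4.65  0.46  9.37] [ 0.046  1.499 -0.066]
```

```bash
python3 -m handwheel '[0.5,0,0,0.004,0,0,0, 0.5,0,0,0.004,0,0,0, 0.5,0,0,0.004,0,0,0, 0.5,0,0,0.015,0,0,0, 0.5,0,0,0.05,0,0,0]' && python3 -m handwheel '[0.5,-0.02,-0.04,0.05,0,0,0, 0.5,-0.04,-0.08,0.08,0,0,0, 0.7,-0.06,-0.12,0.08,0,0,0, 1,-0.06,-0.15,0.08,0,0,0]'
python3 - <<'E'
from h import *
for n in("top","side"):
    cv2.imwrite(f"pics/{n}10.png",manip.get_image(n))
print(manip.get_obs()["ee_pos"])
t=cv2.imread("pics/top10.png"); s=cv2.imread("pics/side10.png")
a=cv2.resize(np.clip(t[180:270,185:285]*1.6,0,255).astype(np.uint8),(400,360),interpolation=cv2.INTER_CUBIC)
b=cv2.resize(s[140:230,205:305],(400,360),interpolation=cv2.INTER_CUBIC)
cv2.imwrite("pics/h10.png",np.hstack([a,b]))
E
```

```text
t: 16.45
ee_pos: [0.527, 0.1301, 0.108]
ee_rot: [[-0.975, -0.223, -0.007], [-0.223, 0.975, -0.003], [0.008, -0.002, -1.0]]
contact_force: [1.6, -0.0, -0.4]
gripper_width: 0.474
t: 16.85
ee_pos: [0.4682, -0.0199, 0.193]
ee_rot: [[-0.974, -0.225, 0.005], [-0.225, 0.974, 0.001], [-0.005, 0.0, -1.0]]
contact_force: [0.5, 0.9, 0.3]
gripper_width: 0.395
[ 0.46805713 -0.02196214  0.19196858]
```

View pics/h10.png

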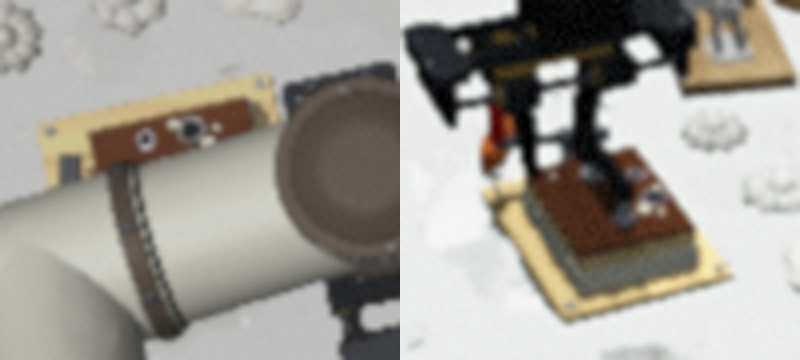

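The side crop shows the cover sitting flat on the block with no visible gap. Next I'll locate the latch grip by its red colour and check the seating numerically.

Run:
```python
from h import *
im=cv2.imread("pics/top0.png")
for n,f in(("top","pics/top0.png"),("side","pics/side10.png"),("side","pics/side7.png")):
    im=cv2.imread(f); up=cv2.resize(im,None,fx=4,fy=4,interpolation=cv2.INTER_CUBIC); h=cv2.cvtColor(up,cv2.COLOR_BGR2HSV)
    m=cv2.inRange(h,(172,120,50),(180,255,255))|cv2.inRange(h,(0,170,50),(3,255,255))
    cs,_=cv2.findContours(m,cv2.RETR_EXTERNAL,cv2.CHAIN_APPROX_NONE)
    for c in cs:
        if cv2.contourArea(c)<60: continue
        uv=(c[:,0]+.5)/4-.5; x,y,w,hh=cv2.boundingRect(c)
        if not(180<uv[:,0].mean()<270 and 120<uv[:,1].mean()<270): continue
        print(f,uv.mean(0).round(1),"box",x/4,y/4,w/4,hh/4)
        for z in(.106,.084): print("   z",z,(onz(n,uv,z).mean(0)*1000).round(1))
P=lambda n,x:proj(n,x)[0].round(1)
for nm,X in(("grip top pred",[.4502,.2014,.106]),("grip bot pred",[.4502,.2014,.062]),("pivot",[.5106,.2153,.065])): print(nm,P("top",X),P("side",X))
g=lambda im:im[:,:,2]-im[:,:,0]
im=cv2.imread("pics/side10.png")
for nm,chn in(("RB",g),("g",lambda im:im.mean(2)),("R",lambda im:im[:,:,2])):
    r=edgefit("side",im,chn,np.array([.529,.129]),np.radians(13),(.1,.128),.052,half=3,rng=(.1,.9))
    print("cover side",nm,(r[0]*1000).round(1),r[1].round(1),np.round(r[2],1),r[3].round(1))
```

```text
pics/top0.png [199.6 248.2] box 198.0 247.0 4.0 3.25
   z 0.106 [447.8 210.4]
   z 0.084 [449.3 215.1]
pics/side10.png [228.9 170.5] box 227.75 166.0 3.25 10.0
   z 0.106 [445.6 172. ]
   z 0.084 [448.8 206.5]
pics/side7.png [228.7 170.2] box 228.0 165.0 3.0 11.25
   z 0.106 [445.4 173.6]
   z 0.084 [448.6 208.1]
grip top pred [202.7 247.4] [229.2 165.5]
grip bot pred [205.6 248.3] [229.8 176.9]
pivot [201.6 228.6] [247.2 172.1]
cover side RB [526.  129.8] 11.6 [101.1 120.5] [11.2 12. ]
cover side g [526.9 124.3] 12.1 [101.6 130.7] [11.3 12.8]
cover side R [526.4 123.5] 12.1 [102.6 131.7] [11.1 13.2]
```

The top view puts the red grip at about (448, 210) and the side view at about (449, 207). I'll hover over it with the jaws about 32 mm open.

```bash
python3 -m handwheel '[0.63,-0.004,0.045,0,0,0,0, 0.63,-0.008,0.090,0,0,0,0, 0.63,-0.012,0.135,-0.01,0,0,0, 0.63,-0.016,0.180,-0.03,0,0,0, 0.63,-0.0195,0.225,-0.045,0,0,0]' && python3 -m handwheel '[0.6,0,0.005,-0.01,0,0,0, 0.6,0,0.0055,-0.02,0,0,0, 0.6,0,0.0055,-0.02,0,0,0]'
python3 - <<'E'
from h import *
for n in("top","side"):
    cv2.imwrite(f"pics/{n}11.png",manip.get_image(n))
print(manip.get_obs()["ee_pos"])
t=cv2.imread("pics/top11.png"); s=cv2.imread("pics/side11.png")
a=cv2.resize(np.clip(t[190:270,160:260]*1.6,0,255).astype(np.uint8),(400,320),interpolation=cv2.INTER_CUBIC)
b=cv2.resize(s[135:215,195:295],(400,320),interpolation=cv2.INTER_CUBIC)
cv2.imwrite("pics/h11.png",np.hstack([a,b]))
E
```

```text
t: 17.45
ee_pos: [0.4492, 0.2085, 0.1451]
ee_rot: [[-0.974, -0.225, 0.001], [-0.225, 0.974, 0.001], [-0.001, 0.001, -1.0]]
contact_force: [0.6, 0.9, -0.1]
gripper_width: 0.366
t: 17.75
ee_pos: [0.4487, 0.2109, 0.1238]
ee_rot: [[-0.975, -0.224, -0.003], [-0.224, 0.975, -0.002], [0.003, -0.001, -1.0]]
contact_force: [-0.6, -1.1, -0.4]
gripper_width: 0.401
[0.44980196 0.21081176 0.1253142 ]
```

View pics/h11.png

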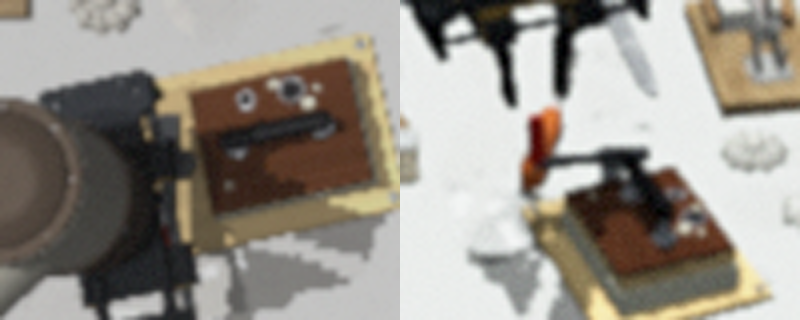

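The side crop shows the finger tips at (513,103) and (562,97) straddling the red post at (543,125). I'll check the seated cover from the top view, then go down and pinch.

```bash
python3 - <<'E'
from h import *
im=cv2.imread("pics/top11.png")
for nm,chn in(("RB",lambda im:im[:,:,2]-im[:,:,0]),("g",lambda im:im.mean(2)),("B",lambda im:im[:,:,0])):
    r=edgefit("top",im,chn,np.array([.5295,.132]),np.radians(13),(.1,.128),.052,half=3,rng=(.1,.9))
    print("cover top",nm,(r[0]*1000).round(1),r[1].round(1),np.round(r[2],1),r[3].round(1))
E
python3 -m handwheel '[0.6,0,-0.001,-0.025,0,0,0, 0.6,0,-0.001,-0.045,0,0,0, 0.6,0,-0.001,-0.056,0,0,0, 0.8,0,-0.001,-0.056,0,0,0]' 12 && python3 -m handwheel '[1,0,0,0,0,0,0, 1,0,0,0,0,0,0, 1,0,0,0,0,0,0]' 12
```

```text
cover top RB [526.5 135.1] 15.4 [ 99.4 131.3] [16.8 14. ]
cover top g [527.8 129.7] 12.4 [101.8 129.4] [12.6 12.1]
cover top B [528.2 130.9] 12.6 [100.6 127.2] [12.8 12.4]
t: 18.25
ee_pos: [0.4494, 0.2095, 0.0684]
ee_rot: [[-0.975, -0.223, -0.002], [-0.223, 0.975, -0.001], [0.002, -0.001, -1.0]]
contact_force: [0.7, -0.0, 0.9]
gripper_width: 0.359
t: 18.55
ee_pos: [0.4491, 0.2104, 0.07]
ee_rot: [[-0.975, -0.224, -0.001], [-0.224, 0.975, -0.0], [0.001, -0.0, -1.0]]
contact_force: [-3.3, -1.2, 3.3]
gripper_width: 0.182
```

Width 0.182 is about 16 mm, so the post is pinched. I'll swing it along the arc clockwise about the pivot at (0.5106, 0.2153).

```bash
python3 -m handwheel '[1,0.0002,0.008,0.001,0,0,0, 1,0.0007,0.0157,0.001,0,0,0, 1,0.0028,0.0237,0.001,0,0,0, 1,0.0056,0.0311,0.001,0,0,0, 1,0.0097,0.0383,0.001,0,0,0]' 12 && python3 -m handwheel '[1,0.0046,0.0065,0,0,0,0, 1,0.0102,0.0123,0,0,0,0, 1,0.0165,0.0174,0,0,0,0, 1,0.0235,0.0216,0,0,0,0, 1,0.0309,0.0249,0,0,0,0]' && python3 -m handwheel '[1,0.004,0.0012,0,0,0,0, 1,0.0073,0.0021,0,0,0,0, 1,0.0073,0.0021,0,0,0,0]'
```

```text
t: 19.05
ee_pos: [0.4579, 0.2498, 0.07]
ee_rot: [[-0.975, -0.224, -0.003], [-0.224, 0.975, -0.001], [0.003, 0.0, -1.0]]
contact_force: [-8.6, 0.9, 5.5]
gripper_width: 0.181
t: 19.55
ee_pos: [0.4897, 0.2769, 0.0698]
ee_rot: [[-0.974, -0.224, -0.0], [-0.224, 0.974, 0.003], [-0.0, 0.003, -1.0]]
contact_force: [-4.5, 2.5, -0.2]
gripper_width: 0.183
t: 19.85
ee_pos: [0.4962, 0.2781, 0.0697]
ee_rot: [[-0.975, -0.224, -0.002], [-0.224, 0.975, 0.001], [0.002, 0.002, -1.0]]
contact_force: [-8.8, 4.6, 2.3]
gripper_width: 0.181
```

```bash
python3 -m handwheel '[1,0.002,-0.0005,0,0,0,0, 1,0.004,-0.001,0,0,0,0, 1,0.004,-0.001,0,0,0,0]' && python3 -m handwheel '[1,0.002,0,0,0,0,0, 1,0.003,0,0,0,0,0]'
python3 - <<'E'
from h import *
for n in("top","side"):
    cv2.imwrite(f"pics/{n}12.png",manip.get_image(n))
print(manip.get_obs()["ee_pos"])
t=cv2.imread("pics/top12.png"); s=cv2.imread("pics/side12.png")
a=cv2.resize(np.clip(t[190:270,160:260]*1.6,0,255).astype(np.uint8),(400,320),interpolation=cv2.INTER_CUBIC)
b=cv2.resize(s[135:215,195:295],(400,320),interpolation=cv2.INTER_CUBIC)
cv2.imwrite("pics/h12.png",np.hstack([a,b]))
E
```

```text
t: 20.15
ee_pos: [0.4966, 0.2773, 0.0693]
ee_rot: [[-0.975, -0.223, -0.008], [-0.223, 0.975, 0.001], [0.008, 0.003, -1.0]]
contact_force: [-20.2, 9.3, 6.3]
gripper_width: 0.183
t: 20.35
ee_pos: [0.497, 0.2762, 0.0686]
ee_rot: [[-0.975, -0.223, -0.013], [-0.223, 0.975, -0.002], [0.014, 0.001, -1.0]]
contact_force: [-26.6, 8.6, 9.5]
gripper_width: 0.187
[0.4968921  0.27608298 0.06859399]
```

View pics/h12.png

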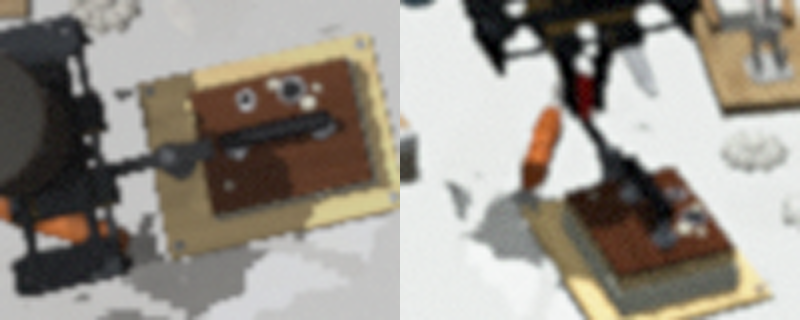

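The force rises to 27 N without any further travel, so the latch is at its stop. The top crop shows the lever in line with the mould's y, with its foot over the cover edge. I'll ease the push, release and retreat upward.

```bash
python3 -m handwheel '[1,-0.003,0.0005,0,0,0,0, 1,-0.005,0.0005,0,0,0,0]' && python3 -m handwheel '[0.7,0,0,0,0,0,0, 0.6,0,0,0,0,0,0, 0.6,0,0,0,0,0,0, 0.6,0,0,0,0,0,0]' && python3 -m handwheel '[0.6,0,0,0.02,0,0,0, 0.6,0,0,0.05,0,0,0, 0.6,0,0,0.09,0,0,0, 0.6,-0.01,-0.03,0.12,0,0,0, 0.6,-0.03,-0.075,0.13,0,0,0]' && python3 -m handwheel '[0.6,0,-0.045,0,0,0,0, 0.6,0,-0.09,0,0,0,0, 0.6,0,-0.135,0,0,0,0, 0.6,0,-0.18,0,0,0,0, 0.6,0,-0.225,0,0,0,0]' && python3 -m handwheel '[0.6,0,-0.04,0,0,0,0, 0.6,0,-0.08,0,0,0,0, 0.6,0,-0.12,0,0,0,0, 0.6,0,-0.12,0,0,0,0]'
python3 - <<'E'
from h import *
for n in("top","side"):
    cv2.imwrite(f"pics/{n}13.png",manip.get_image(n))
o=manip.get_obs(); print(o["ee_pos"],o["contact_force"])
t=cv2.imread("pics/top13.png"); s=cv2.imread("pics/side13.png")
a=cv2.resize(np.clip(t[190:270,160:260]*1.6,0,255).astype(np.uint8),(400,320),interpolation=cv2.INTER_CUBIC)
b=cv2.resize(s[135:215,195:295],(400,320),interpolation=cv2.INTER_CUBIC)
cv2.imwrite("pics/h13.png",np.hstack([a,b]))
E
```

```text
t: 20.65
ee_pos: [0.4965, 0.2763, 0.0688]
ee_rot: [[-0.974, -0.225, -0.005], [-0.225, 0.974, -0.001], [0.005, -0.0, -1.0]]
contact_force: [-5.2, 1.1, -3.9]
gripper_width: 0.177
t: 21.05
ee_pos: [0.5006, 0.2763, 0.0705]
ee_rot: [[-0.974, -0.225, 0.002], [-0.224, 0.974, 0.001], [-0.002, 0.001, -1.0]]
contact_force: [-0.7, -1.0, 0.0]
gripper_width: 0.387
t: 21.55
ee_pos: [0.4728, 0.2027, 0.2039]
ee_rot: [[-0.974, -0.226, 0.008], [-0.226, 0.974, 0.005], [-0.009, 0.003, -1.0]]
contact_force: [-0.3, -1.2, -0.0]
gripper_width: 0.399
t: 22.05
ee_pos: [0.47, -0.0261, 0.2008]
ee_rot: [[-0.974, -0.224, 0.003], [-0.224, 0.975, 0.0], [-0.003, -0.0, -1.0]]
contact_force: [0.3, 0.5, -0.4]
gripper_width: 0.398
t: 22.45
ee_pos: [0.4698, -0.1481, 0.2003]
ee_rot: [[-0.976, -0.218, 0.001], [-0.218, 0.976, -0.001], [-0.001, -0.001, -1.0]]
contact_force: [0.0, 0.3, -1.5]
gripper_width: 0.399
[ 0.46983067 -0.14528317  0.2002124 ] [-0.01788422  0.06298058  0.28332892]
```

View pics/h13.png

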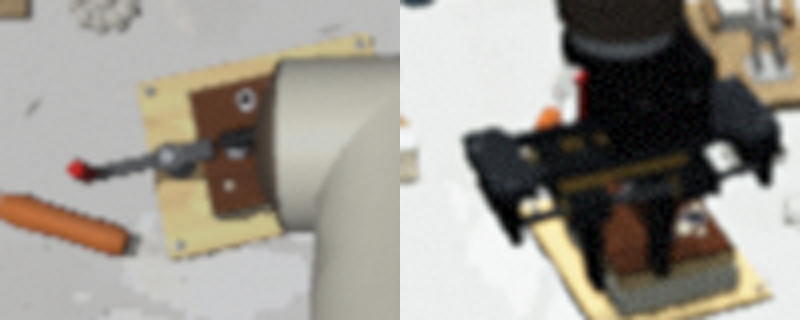

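View pics/top13.png

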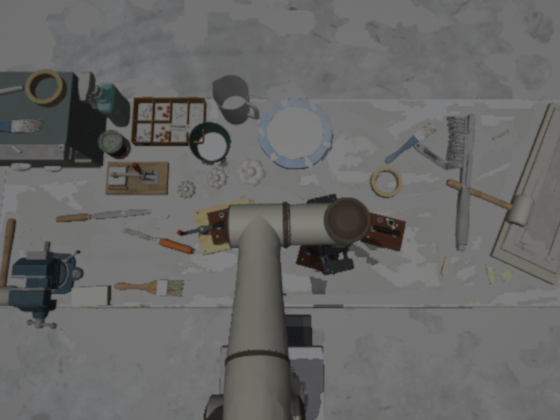

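View pics/side13.png

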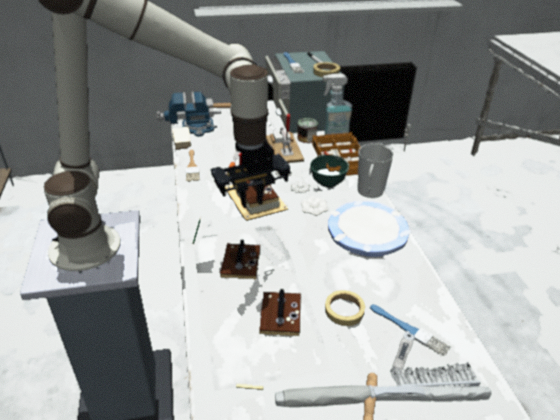

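The latch grip now points along the mould's +y. I'll move the arm clear for a full final check.

```bash
python3 -m handwheel '[0.6,-0.02,-0.045,0.01,0,0,0, 0.6,-0.04,-0.090,0.02,0,0,0, 0.6,-0.06,-0.135,0.02,0,0,0, 0.6,-0.08,-0.180,0.02,0,0,0, 0.6,-0.10,-0.225,0.02,0,0,0]' && python3 -m handwheel '[0.6,-0.025,-0.04,0,0,0,0, 0.6,-0.05,-0.08,0,0,0,0, 0.6,-0.07,-0.12,0,0,0,0, 0.6,-0.09,-0.16,0,0,0,0, 0.6,-0.10,-0.18,0,0,0,0]' && python3 -m handwheel '[0.6,0,0,0,0,0,0, 0.6,0,0,0,0,0,0]'
python3 - <<'E'
from h import *
for n in("top","side"):
    cv2.imwrite(f"pics/{n}14.png",manip.get_image(n))
o=manip.get_obs(); print(o["ee_pos"],o["contact_force"])
t=cv2.imread("pics/top14.png"); s=cv2.imread("pics/side14.png")
a=cv2.resize(np.clip(t[190:270,160:260]*1.6,0,255).astype(np.uint8),(400,320),interpolation=cv2.INTER_CUBIC)
b=cv2.resize(s[135:215,195:295],(400,320),interpolation=cv2.INTER_CUBIC)
cv2.imwrite("pics/h14.png",np.hstack([a,b]))
for n,z in(("top",.106),("side",.084)):
    im=cv2.imread(f"pics/{n}14.png"); up=cv2.resize(im,None,fx=4,fy=4,interpolation=cv2.INTER_CUBIC); h=cv2.cvtColor(up,cv2.COLOR_BGR2HSV)
    m=cv2.inRange(h,(172,120,50),(180,255,255))|cv2.inRange(h,(0,170,50),(3,255,255))
    cs,_=cv2.findContours(m,cv2.RETR_EXTERNAL,cv2.CHAIN_APPROX_NONE)
    for c in cs:
        if cv2.contourArea(c)<60: continue
        uv=(c[:,0]+.5)/4-.5
        if not(170<uv[:,0].mean()<270 and 120<uv[:,1].mean()<270): continue
        p=onz(n,uv,z).mean(0); d=p-np.array([.5106,.2153])
        print(n,"grip",(p*1000).round(1),"world angle",np.degrees(np.arctan2(d[1],d[0])).round(1),"r",np.linalg.norm(d).round(4))
B=lambda im:im[:,:,0]; G=lambda im:im.mean(2)
im=cv2.imread("pics/top14.png"); i0=cv2.imread("pics/top0.png")
for nm,ch in(("B",B),("g",G)):
    for k,c,y,z,w in(("seat",(.5295,.132),13,.052,(.1,.128)),("B",(.508,-.3565),-14,.018,(.1,.128)),("C",(.437,-.147),-15.3,.018,(.1,.128))):
        try:
            r=edgefit("top",im,ch,np.array(c),np.radians(y),w,z,half=3.5,rng=(.1,.9)); print(nm,k,(r[0]*1000).round(1),r[1].round(1),np.round(r[2],1),r[3].round(1))
        except Exception as e: print(nm,k,"ERR",e)
E
```

```text
t: 23.05
ee_pos: [0.3698, -0.3699, 0.2207]
ee_rot: [[-0.974, -0.227, 0.002], [-0.227, 0.974, -0.001], [-0.001, -0.001, -1.0]]
contact_force: [0.8, -0.5, 0.1]
gripper_width: 0.404
t: 23.55
ee_pos: [0.2692, -0.5512, 0.2199]
ee_rot: [[-0.975, -0.223, 0.0], [-0.223, 0.975, -0.001], [0.0, -0.001, -1.0]]
contact_force: [0.2, 0.5, -0.1]
gripper_width: 0.397
t: 23.75
ee_pos: [0.2704, -0.5487, 0.2198]
ee_rot: [[-0.974, -0.225, 0.0], [-0.225, 0.974, 0.0], [-0.0, 0.0, -1.0]]
contact_force: [-0.1, 0.0, -0.9]
gripper_width: 0.405
[ 0.27077572 -0.54816642  0.22025275] [-0.63735417 -0.37755385  0.37672213]
top grip [495.  271.6] world angle 105.4 r 0.0584
B seat [526.8 129.9] 13.2 [104.4 127. ] [12.9 13.5]
B B [ 508.1 -356.6] -14.1 [100.1 128.3] [-14.  -14.1]
B C [ 436.1 -148.2] -15.1 [ 98.4 125.8] [-14.8 -15.4]
g seat [526.3 128.3] 12.9 [105.6 130.9] [12.5 13.3]
g B [ 507.9 -356.5] -14.0 [100.3 128.6] [-14.1 -14. ]
g C [ 436.2 -148.3] -15.2 [ 98.8 126.1] [-15.  -15.4]
```

View pics/h14.png

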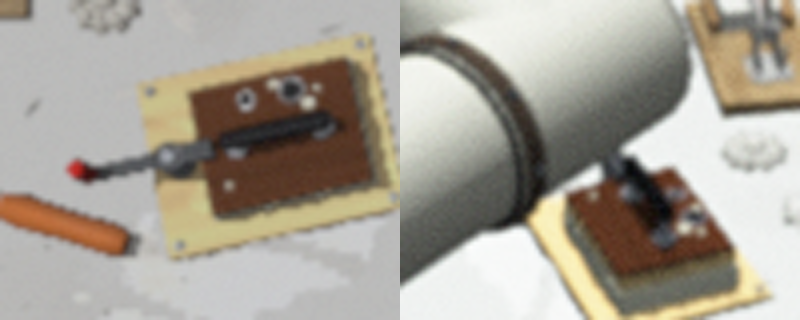

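View pics/top14.png

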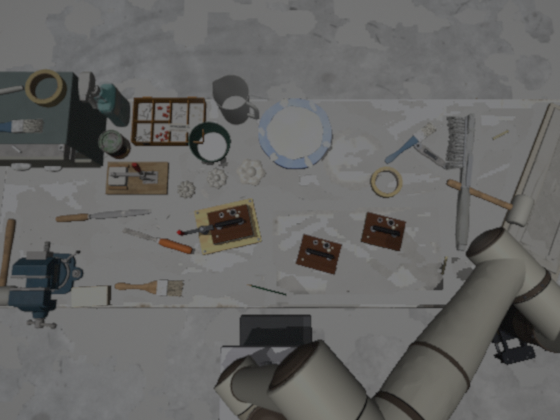

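Run:
```python
from h import *
im=cv2.imread("pics/top14.png"); up=cv2.resize(im,None,fx=4,fy=4,interpolation=cv2.INTER_CUBIC); h=cv2.cvtColor(up,cv2.COLOR_BGR2HSV)
for s in(90,120,150):
    m=cv2.inRange(h,(168,s,40),(180,255,255))|cv2.inRange(h,(0,s,40),(4,255,255)); m[:, :680]=0; m[:,760:]=0; m[:880]=0; m[980:]=0
    ys,xs=np.where(m>0)
    print(s,"box x",xs.min()/4,xs.max()/4,"y",ys.min()/4,ys.max()/4,"cen",(xs.mean()/4).round(2),(ys.mean()/4).round(2))
pv=np.array([.5102,.2158]); 
for a in(100,103,106,110,114):
    g=pv+.062*np.array([np.cos(np.radians(a)),np.sin(np.radians(a))])
    p=np.array([proj("top",[g[0]+.008*np.cos(t),g[1]+.008*np.sin(t),z])[0] for t in np.linspace(0,6.28,24) for z in(.062,.084,.106)])
    print(a,"pred box x",p[:,0].min().round(1),p[:,0].max().round(1),"y",p[:,1].min().round(1),p[:,1].max().round(1),"cen",proj("top",[*g,.09])[0].round(1))
# lever mid-line: dark pixels between pivot and grip
g=cv2.cvtColor(im,cv2.COLOR_BGR2GRAY)
print(g[225:238,178:216:2])
```

```text
90 box x 177.0 183.25 y 230.25 235.0 cen 179.63 232.53
120 box x 177.25 182.25 y 230.5 234.5 cen 179.66 232.54
150 box x 177.5 182.0 y 230.75 234.25 cen 179.74 232.55
100 pred box x 175.1 184.2 y 228.1 234.9 cen [179.3 231.3]
103 pred box x 175.3 184.4 y 229.1 235.9 cen [179.4 232.4]
106 pred box x 175.5 184.6 y 230.2 236.9 cen [179.6 233.4]
110 pred box x 175.9 185.0 y 231.6 238.3 cen [180.  234.8]
114 pred box x 176.4 185.5 y 232.9 239.6 cen [180.5 236.1]
[[117 117 117 116 117 117 116 117 117 117 115 104  92  93  89  73  48  40
   25]
 [117 117 117 117 117 117 117 117 117 115 108  81  63  70  62  57  52  43
   23]
 [116 116 118 117 117 116 117 116 118 113  90  77  72  65  54  52  53  45
   29]
 [115 115 117 116 117 117 116 114 113  90  64  86  93  61  54  54  54  47
   32]
 [104 103 115 118 115 115 105  90  86  63  51  86  95  58  55  52  45  38
   33]
 [ 82  75 100 114 103  88  78  61  59  55  52  72  77  57  43  41  48  35
   37]
 [ 62  47  65  81  73  60  57  55  54  60  55  59  59  50  31  35  56  42
   41]
 [ 57  39  28  38  42  50  55  61  59  86  78  57  47  37  32  43  57  42
   41]
 [ 63  36  19  26  35  55  59  85  97 108  92  63  47  34  34  53  59  40
   40]
 [ 83  40  26  41  52  95  98 108 115 116  95  70  65  50  52  66  67  41
   38]
 [106  78  59  94  97 114 115 116 117 117  96  87  97  94  93  97  99  45
   39]
 [116 107  99 114 115 116 117 116 117 116 103 104 111 111 111 111 114  51
   39]
 [117 116 115 117 117 116 117 117 117 118 105 112 113 111 111 113 116  61
   40]]
```

The red grip centroid is at (179.7, 232.5), against (179.4, 232.4) predicted for the closed stop. The bystanders sit at the same pixels as at the start, and covers B and C lie flat. I'm handing in.

Run:
```python
from h import *
a=cv2.imread("pics/top0.png").astype(int);b=cv2.imread("pics/top14.png").astype(int)
for nm,(u,v,r) in {"rosette_mid":(251,171,14),"small":(218,177,11),"old":(186,188,11),"tape":(386,182,18),"chisel":(160,240,30)}.items():
    A=a[v-r:v+r,u-r:u+r].mean(2);B=b[v-r:v+r,u-r:u+r].mean(2)
    print(nm,"phase shift px",np.round(cv2.phaseCorrelate(A,B)[0],2))
print(manip.close_job())
```

```text
rosette_mid phase shift px [0.03 0.04]
small phase shift px [-0.   -0.02]
old phase shift px [0.01 0.07]
tape phase shift px [-0.05  0.02]
chisel phase shift px [0.1  0.78]
the job is handed in; nothing more can be done
None
```

The mould is closed and the latch is at its stop; I handed in at about 24 s, and the hand-in gave no verdict.

- **Cover that did not fit:** I tried the nearest cover, C, first. Its first socket went over the fixed dowel, but the second dowel held it up tilted, so I put it back flat where it had been.
- **Cover that fits:** The far cover, A, touched a dowel taper once. I moved it 1–2 mm in the direction of the side force and it sank fully. The tool sat exactly 34.0 mm higher than when I gripped that cover on the bench, which means flush.
- **Latch:** I pinched the red grip and swung it along its arc until the force rose to 27 N with no more travel, then let go.

Last checks:
- **Latch angle:** The red grip lies within about 0.3 px of where the closed stop should put it, and the foot is over the cover.
- **Other covers:** The third cover, B, was never touched, and both spare covers lie flat on the bench.
- **Castings and tape:** They moved less than 0.1 px.
- **Robot:** The arm is clear of everything.

Checks that disagreed:
- **Cover position:** My last top-view fit put the seated cover 3–5 mm from the mould's measured centre, against the 4 mm limit. That fit came out 4–6 mm too wide, so I think it picked up shadow. An earlier fit with the right size was about 1.7 mm off, and the dowels leave only about 1 mm of play.
- **Chisel:** The image comparison showed 0.8 px (about 2.5 mm). The window also took in the area where the latch and its shadow moved, and by eye the chisel had not moved.
- **Cameras:** The two views differed by about 3 mm in y throughout, so I relied on contact readings for the final positions.

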